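# Sort the tagged dumbbells and close up the case and drawer

### The job

Pack up the tagged dumbbells: lay every green-banded one flat in the grey case and every red-banded one flat in the drawer, side by side and not stacked; the plain one has no band and stays out. Once the green ones are in, shut the case's lid fully with its clamp still up, and only then swing the clamp all the way down onto the lid; also push the drawer fully shut. Leave the plain dumbbell, the clip collars, the push-up handle and the dish where they are.

Things in the scene. Friction and masses are not known exactly. Their poses are not given: they have to be found in the camera images.
- green_1: Green-tagged dumbbell: purple vinyl, 130 mm long, 0.4 to 0.7 kg, two hexagonal heads (36 mm long, 46 mm across flats, 53 mm across corners) on a round bar 26 mm in diameter and 58 mm long; each head carries a green band all round and a green end disc. Origin at its centre (mid-bar, 23 mm above what it lies on), x axis along the bar. Absent in some starts
- green_2: Green-tagged dumbbell: purple vinyl, 130 mm long, 0.4 to 0.7 kg, two hexagonal heads (36 mm long, 46 mm across flats, 53 mm across corners) on a round bar 26 mm in diameter and 58 mm long; each head carries a green band all round and a green end disc. Origin at its centre (mid-bar, 23 mm above what it lies on), x axis along the bar. Absent in some starts
- green_3: Green-tagged dumbbell: purple vinyl, 130 mm long, 0.4 to 0.7 kg, two hexagonal heads (36 mm long, 46 mm across flats, 53 mm across corners) on a round bar 26 mm in diameter and 58 mm long; each head carries a green band all round and a green end disc. Origin at its centre (mid-bar, 23 mm above what it lies on), x axis along the bar. Absent in some starts
- red_1: Red-tagged dumbbell: purple vinyl, 130 mm long, 0.4 to 0.7 kg, two hexagonal heads (36 mm long, 46 mm across flats, 53 mm across corners) on a round bar 26 mm in diameter and 58 mm long; each head carries a red band all round and a red end disc. Origin at its centre (mid-bar, 23 mm above what it lies on), x axis along the bar. Absent in some starts
- red_2: Red-tagged dumbbell: purple vinyl, 130 mm long, 0.4 to 0.7 kg, two hexagonal heads (36 mm long, 46 mm across flats, 53 mm across corners) on a round bar 26 mm in diameter and 58 mm long; each head carries a red band all round and a red end disc. Origin at its centre (mid-bar, 23 mm above what it lies on), x axis along the bar. Absent in some starts
- case: Grey plastic carrying case fixed on the counter, an open box 190 mm (x) by 250 mm (y) by 62 mm high, walls and floor 6 mm thick, inside 178 by 238 mm: room for three dumbbells side by side, bars along x. Origin at the centre of its underside, z up, its front wall (with the clamp) faces its own -x. A 210 mm water bottle stands 200 mm or more behind its far wall
- lid (a joint): Blue lid, a plate 190 x 250 x 8 mm hinged on the case's far (+x) top edge; angle in rad: 0 = shut flat on the rim, 1.57 = upright, stop at 1.7; starts about upright. A stiff hinge (0.2 N m) keeps it where it is left, so push it all the way down. A black knob (28 mm wide, 43 mm high) stands on the outer face, 30 mm from the free edge at mid width; push beside it
- lid_hinge (a point): Point on the lid's hinge line, at mid width, 95 mm from the case's origin along case +x and 62.5 mm above it; with the lid shut the plate runs from here along case -x with its outer face 8 mm above this point
- clamp (a joint): Hold-down clamp, a steel arm 100 mm long (20 mm wide, 12 mm thick, yellow sleeve 26 x 16 mm on its outer 45 mm); angle in rad: 0 = down, along case +x on top of the shut lid, 1.57 = straight up, 1.8 = stop, leaning out from the case. Starts about upright and stays where left (0.1 N m to turn)
- clamp_hinge (a point): The clamp's pivot, on a bracket before the case's front wall, at (-117, -60, 82) mm in the case's frame; the pivot line runs along case y and the arm's centre line starts here
- clamp_tip (a point): Centre of the free end of the clamp arm, 100 mm from its pivot
- unit: Low aluminium drawer unit fixed on the counter, 280 mm (x) by 250 mm (y) by 98 mm high, one drawer in its front, which faces its own -x. Origin at the middle of its front's foot, on the counter; x points into the unit. The shut drawer's front face stands at the origin's x
- drawer (a joint): The drawer's opening in m: 0 = shut, grows as it slides out along the unit's -x, up to 0.197; starts 0.165 to 0.19 open. Slides with 4 N of friction and 10 N s/m of damping, stays where left
- drawer_handle (a point): Middle of the drawer's steel bar handle, 60 mm above the counter: a round bar 11 mm thick and 120 mm long along y, 35 mm before the drawer's front face
- drawer_floor (a point): Point on the drawer's inner floor (22 mm above the counter), moves with the drawer; axes as the unit's. The floor reaches 75 mm before it (-x, to the drawer's front), 160 mm behind it and 104 mm to either side; walls 54 mm high. A dumbbell centred here in x with its bar along x lies in the open part, clear of the unit's top. Room for two side by side
- plain: Plain purple dumbbell without any band, else the same as the tagged ones, lying among them; leave it on the counter. Origin at its centre, x axis along the bar
- collar_1: Spring clip collar, black ring 60 mm across with two orange grips, 22 mm high, lying beyond the dumbbells; leave it. Origin under the ring's centre, grips along its x
- collar_2: The other clip collar of the pair, lying beside it; leave it. Origin under the ring's centre
- pushup: Black push-up handle, 150 by 100 mm, 116 mm high, beyond the dumbbells; leave it. Origin at the centre of its underside
- dish: White ceramic dish, 100 mm across, 35 mm high, standing on top of the drawer unit; leave it. Origin at the centre of its underside
Mind the look-alikes: they are no part of the job. Leave any orange look-alike of the green_3 alone. What is shaped like the red_2 but yellow is not meant.

How it is judged:
By the outcome, as a careful person would: the job done as asked, in the order asked, and still so for the second after the job is handed in, with the robot touching nothing.
Of green_1, green_2, green_3, red_1, red_2 only 3 to 5 are there at a start; the rules pass over those that are not, and their reading is None.
At some moment in a run one of green_1, green_2, green_3, red_1, red_2 may be knocked a few centimetres aside while the robot is not near it.
It also fails if it takes over 210 s, if anything falls off the work surface, if the arm or the gripper's body presses on something with over 40 N, if the wrist force passes 120 N, or if a joint passes its speed limit or range.

### The arm

A 6-joint arm with a two-finger parallel gripper is mounted at the origin on the work surface. World frame = base frame: x ahead of the robot, y to its left, z up, the work surface at z = 0. Lengths are in m, angles in rad, forces in N, time in s.
With the tool pointing down it reaches from about 0.425 to 0.95 m from the base axis. Payload 3.5 kg.
Tool frame: the origin (TCP) lies at the very end of the fingers, on their centre line; the grasp point (between the pads) lies 19 mm behind it (ctrl.pinch_z is the distance from the TCP to the grasp point, in m); z points along the fingers, y is the line along which they close (so a half turn about z gives the same grasp; the last joint's range is limited). The gripper opens to 85 mm and grips with 20 to 120 N. Pads are 22 mm wide; open, the fingers measure 114 mm over their backs; the gripper's body (76 mm by 85 mm) begins 54 mm behind the grasp point. The pads swing forward as they close: fully open they stand 13 mm farther back than shut.
Start: joints at [0.991, 0.286, 1.577, -0, 1.279, -0.15], TCP at [0.281, 0.614, 0.231] pointing down, gripper open.
Joint ranges: [-2.77, 2.77], [-0.9, 2.22], [0.21, 2.48], [-1.53, 4.67], [0.24, 2.81], [-2.84, 2.84]. Speed limits (rad/s): [2.79, 2.79, 3.14, 3.14, 3.14, 3.14].

### API

Orientations are given as a unit quaternion [x, y, z, w].
In Python, from plant import ctrl gives the robot as it stands. The module is installed in compiled form; this text tells all that it offers.
- The arm moves only by the shell command python3 -m crank 'ROWS' [OPENING] [FORCE]. ROWS is JSON, a list of rows, each a list of 6 numbers: the shift along the tool's x, y, z in cm, then the turn, a rotation vector about the tool's x, y, z in rad. In form: [[tx, ty, tz, rx, ry, rz], ...]. A call has 1 to 10 rows; each row is the pose to reach, as a shift and turn from the pose commanded when the call began, along the tool's axes at that moment; what a row does not reach only later rows make up. A row lasts 1/10 s, in which the tool goes at most 50 mm and 8.59 degrees, less where a joint would pass 70% of its speed; a pose out of reach is approached as far as the arm can. A call with a gripper value outside its range is refused whole. OPENING is the opening, from 0 (shut) to 1 (fully open), set as the call begins (- or left out, the last holds). The fingers move at their own pace and stop on an object; FORCE is the grip in N (left out, the last holds). Time passes only in rows, so rows that repeat a pose let the fingers close. It gives the time, the measured TCP pose, the force, the opening and the grip force at its end, in the units of the state.
- ctrl.get_state(): the state, without advancing time (a new reading comes with each control period).
- ctrl.read_camera(name): name is "scene" or "top" or "wrist"; returns (picture, depth): 480x640x3 uint8, blue, green, red; 480x640 float32, m along the optical axis (not along the pixel's ray), 0 where there is no reading.
- ctrl.camera_info(name): a dict with "K" (3x3 intrinsics, pixels), "origin" and "orientation" of the camera in the world. Camera axes: x right, y down, z forward; pixel columns grow to the right and rows downward; lengths in m; the calibration is good to about 2 mm. A picture is of the moment at which its call begins: read the wrist's pose just before it. camera_info takes no time and is no camera call; for the wrist camera it gives the pose at the moment of the call.
- ctrl.sign_off(): hands the job in; it is judged then, once.
The state is a dict: "time": time; "qpos": joint angles; "dq": joint speeds; "joint_efforts": joint torques, N m; "eef_pos": TCP position; "tcp_rot": TCP orientation; "contact_force": force on the tool from outside, world axes, zero at the start; "wrist_torque": the same for the moment, N m; "opening": opening from 0.0 (shut) to 1.0 (fully open); "finger_force": force on a finger pad.
Only numpy, scipy, OpenCV 4.12 (cv2) and the standard library are available. Lean on these libraries where they do the work, as an engineer would, in place of code of your own. Each camera call takes 0.05 s, during which the arm holds its last target. There are 200 camera calls.

## Working session

There is one attempt and no reset: what is moved stays moved. The work goes in short steps, Python scripts to look and compute and a shell command to move; the robot and the scene stay as the last step left them, time stands still between calls to the robot, and variables do not carry over. Pictures are saved under pics/ and viewed, at most 14 in all, crops included, and the job is handed in when it is done.

```bash
mkdir -p pics; cat > h.py <<'E'
import numpy as np,cv2
from scipy.spatial.transform import Rotation as R
from plant import ctrl
def cam(n):
    i=ctrl.camera_info(n); p,d=ctrl.read_camera(n)
    return p,d,np.array(i["K"]),np.array(i["origin"]),R.from_quat(i["orientation"]).as_matrix() if len(np.shape(i["orientation"]))==1 else np.array(i["orientation"])
def cloud(c):
    p,d,K,o,M=c; v,u=np.mgrid[:480,:640]
    r=np.stack([(u-K[0,2])/K[0,0],(v-K[1,2])/K[1,1],np.ones_like(u)],-1)
    return (r*d[...,None])@M.T+o
def st():
    s=ctrl.get_state(); return np.array(s["eef_pos"]),R.from_quat(s["tcp_rot"]).as_matrix(),s
E
python3 - <<'E'
from h import *
for n in("scene","top"):
    c=cam(n); cv2.imwrite(f"pics/{n}0.png",c[0]); np.savez(n+"0",*c); print(n,c[3],c[4].round(2).tolist(),c[2][0,0])
print(st())
E
```

```text
scene [ 1.02017062 -0.69710581  0.79815739] [[0.83, 0.35, -0.44], [0.56, -0.52, 0.64], [-0.01, -0.78, -0.63]] 566.9298352038807
top [ 0.31360937 -0.02294091  1.55284516] [[0.0, -0.99, 0.13], [-1.0, -0.0, 0.0], [-0.0, -0.13, -0.99]] 585.3570640406421
(array([0.28091574, 0.61312862, 0.23007497]), array([[-9.09037384e-01,  4.16712909e-01, -1.17730556e-03],
       [ 4.16714428e-01,  9.09035792e-01, -1.73639124e-03],
       [ 3.46636242e-04, -2.06904476e-03, -9.99997799e-01]]), {'time': 0.1, 'qpos': array([ 9.90984174e-01,  2.87097772e-01,  1.57802454e+00,  3.50689647e-05,
        1.27856796e+00, -1.49994651e-01]), 'dq': array([-0.00089456, -0.00200832, -0.00238207,  0.0008736 , -0.00125861,
       -0.00037535]), 'joint_efforts': array([ 8.92799399e-04, -4.07296872e+01, -2.93698114e+01, -9.16615477e-05,
        3.39769853e-03, -2.25575505e-06]), 'eef_pos': array([0.28091574, 0.61312862, 0.23007497]), 'tcp_rot': array([ 2.13263115e-01,  9.76994239e-01, -9.73761117e-04, -3.89956700e-04]), 'contact_force': array([-0.07441919, -0.51894147,  0.86497119]), 'wrist_torque': array([-0.02231795,  0.04237198, -0.01177366]), 'finger_force': 0.0, 'opening': 0.9999606645302508})
```

View pics/scene0.png

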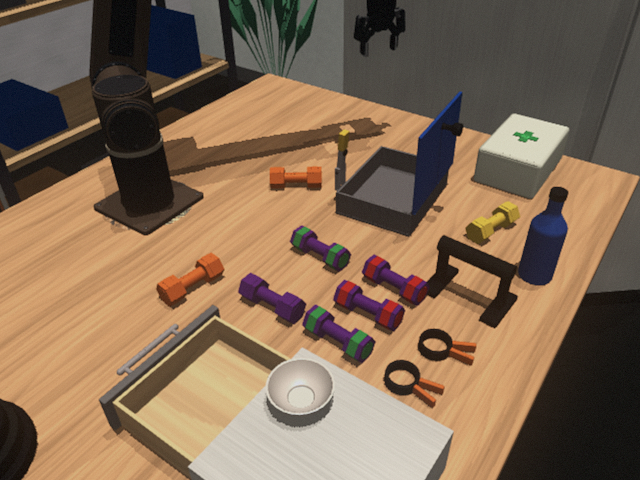

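View pics/top0.png

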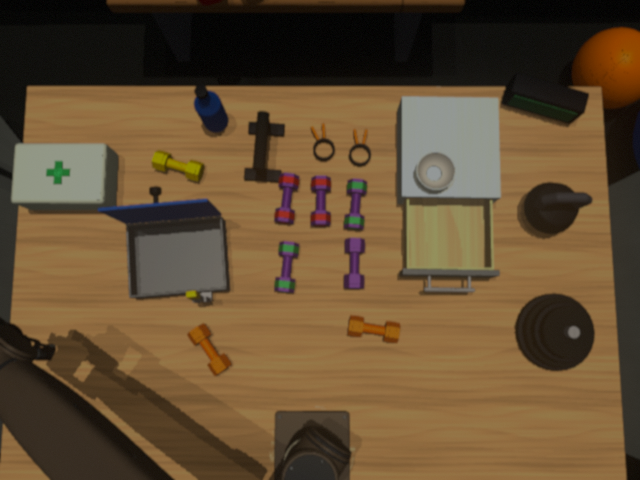

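Top view: there are two green-banded dumbbells at (287,267) and (355,204), and two red-banded at (287,199) and (320,201). The plain one is at (355,263). The orange ones at (209,350) and (374,329) and the yellow one at (178,166) are look-alikes and stay out. The case is at (177,258), with its lid toward +x and its clamp near (200,296). The drawer is at (450,237).

```bash
cat > meas.py <<'E'
from h import *
def bells(c):
    P=cloud(c); hsv=cv2.cvtColor(c[0],cv2.COLOR_BGR2HSV); H,S,V=cv2.split(hsv)
    pur=((H>128)&(H<170)&(S>80)&(V>30)); grn=((H>45)&(H<85)&(S>80)&(V>30)); red=(((H<5)|(H>172))&(S>130)&(V>40))
    z=P[...,2]; ok=(c[1]>0)&(P[...,0]>.2)&(P[...,0]<1)&(abs(P[...,1])<.75)&(z>.005)&(z<.2)
    m=cv2.morphologyEx(((pur|grn|red)&ok).astype(np.uint8),cv2.MORPH_CLOSE,np.ones((3,3)))
    n,l,s,ce=cv2.connectedComponentsWithStats(m)
    out=[]
    for i in range(1,n):
        if s[i,4]<150: continue
        q=(l==i)&ok; pt=P[q]
        pts=pt[:,:2].astype(np.float32); (x,y),wh,a=cv2.minAreaRect(pts)
        zt=np.percentile(pt[:,2],95)
        a=np.deg2rad(a if wh[0]>wh[1] else a+90)
        a=(a+np.pi/2)%np.pi-np.pi/2
        g,r=(q&grn).sum(),(q&red).sum()
        out.append(("G" if g>r and g>20 else "R" if r>20 else "P",round(x,4),round(y,4),round(np.degrees(a),1),np.round(sorted(wh),3).tolist(),round(zt,3),ce[i].astype(int).tolist(),int(g),int(r)))
    return out
E
python3 - <<'E'
from meas import *
for n in("top","scene"):
    f=np.load(n+"0.npz"); c=[f[k] for k in f.files]
    for b in bells(c): print(n,b)
    P=cloud(c)
    if n=="top":
        img=c[0]
        # sample points
        for nm,(u,v) in dict(floor=(180,258),rimL=(131,262),rimR=(223,262),rimF=(160,294),dfloor=(450,235),dfr=(450,272),handle=(448,290),hl=(426,290),hr=(471,290),unittop=(480,140),utl=(402,194),utr=(497,194),lidtop=(150,213),lidend=(215,205),clamp=(195,295),wallL=(408,230),wallR=(491,230),cnt=(300,380)).items():
            print(nm,P[v,u].round(3))
E
```

```text
top ('G', 0.8927, -0.6101, np.float64(73.9), [0.01, 0.171], np.float64(0.081), [537, 103], 218, 0)
top ('G', 0.7005, 0.6489, np.float64(43.6), [0.048, 0.051], np.float64(0.106), [57, 172], 270, 0)
top ('R', 0.6503, 0.0711, np.float64(-6.4), [0.051, 0.13], np.float64(0.05), [286, 196], 0, 209)
top ('R', 0.6431, -0.0199, np.float64(-0.0), [0.048, 0.129], np.float64(0.05), [320, 200], 0, 208)
top ('G', 0.6352, -0.1132, np.float64(-5.1), [0.047, 0.131], np.float64(0.051), [355, 203], 210, 0)
top ('P', 0.4766, -0.108, np.float64(-0.5), [0.05, 0.129], np.float64(0.05), [353, 262], 0, 0)
top ('G', 0.4679, 0.0675, np.float64(-6.0), [0.046, 0.129], np.float64(0.05), [286, 266], 216, 0)
floor [ 0.493  0.354 -0.001]
rimL [0.477 0.469 0.048]
rimR [0.475 0.228 0.062]
rimF [0.393 0.388 0.057]
dfloor [ 0.552 -0.363  0.026]
dfr [ 0.448 -0.346  0.09 ]
handle [ 0.404 -0.344  0.068]
hl [ 0.405 -0.29   0.06 ]
hr [ 0.405 -0.403  0.065]
unittop [ 0.787 -0.43   0.099]
utl [ 0.646 -0.228  0.098]
utr [ 0.646 -0.469  0.096]
lidtop [0.582 0.389 0.171]
lidend [ 0.638  0.265 -0.002]
clamp [0.384 0.272 0.184]
wallL [ 0.557 -0.245  0.075]
wallR [ 0.558 -0.458  0.07 ]
cnt [0.174 0.031 0.001]
scene ('G', 0.4684, 0.0645, np.float64(-5.6), [0.053, 0.136], np.float64(0.046), [320, 247], 381, 0)
scene ('R', 0.6508, 0.066, np.float64(-3.7), [0.054, 0.135], np.float64(0.046), [395, 279], 0, 505)
scene ('P', 0.4786, -0.1122, np.float64(-1.2), [0.051, 0.134], np.float64(0.046), [271, 297], 0, 0)
scene ('R', 0.6453, -0.0252, np.float64(-0.8), [0.048, 0.133], np.float64(0.046), [369, 304], 0, 551)
scene ('G', 0.6361, -0.1159, np.float64(-4.8), [0.05, 0.133], np.float64(0.046), [338, 332], 556, 0)
```

```bash
python3 - <<'E'
from h import *
f=np.load("top0.npz"); c=[f[k] for k in f.files]
a=c[0][80:310,90:240]; b=c[0][180:300,270:510]
cv2.imwrite("pics/ccase.png",cv2.resize(a,None,fx=2.6,fy=2.6,interpolation=3))
f=np.load("scene0.npz"); c=[f[k] for k in f.files]
cv2.imwrite("pics/cbells.png",cv2.resize(c[0][110:370,230:480],None,fx=2.3,fy=2.3,interpolation=3))
E
```

```text
(no output)
```

View pics/cbells.png

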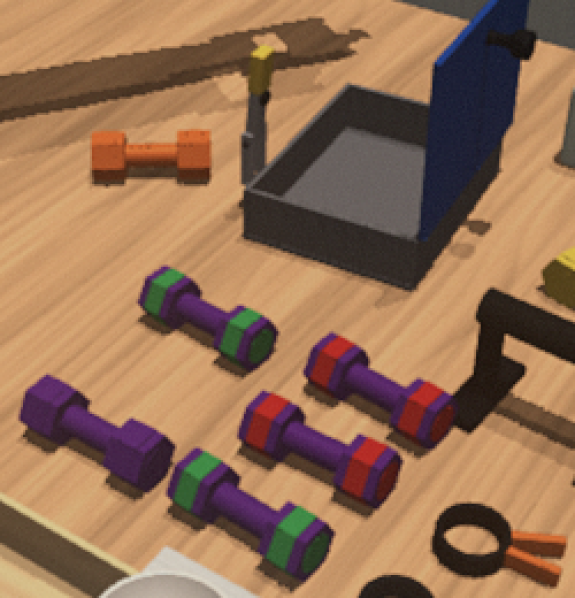

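The crop shows the green-banded pair at (208,318) and (250,513), the red-banded pair at (380,390) and (320,450), and the plain one without bands at (97,432). The orange dumbbell and the yellow one differ clearly and are excluded. Next I fit the case and the unit.

```bash
python3 - <<'E'
from h import *
Ps=[]
for n in("top","scene"):
    f=np.load(n+"0.npz"); c=[f[k] for k in f.files]; P=cloud(c); hsv=cv2.cvtColor(c[0],cv2.COLOR_BGR2HSV)
    x,y,z=P[...,0],P[...,1],P[...,2]; S=hsv[...,1]
    def rect(nm,m):
        m=cv2.morphologyEx(m.astype(np.uint8),cv2.MORPH_OPEN,np.ones((2,2)))
        nn,l,s,_=cv2.connectedComponentsWithStats(m)
        if nn<2: return
        k=1+np.argmax(s[1:,4]); pts=P[l==k]
        r=cv2.minAreaRect(pts[:,:2].astype(np.float32)); print(n,nm,np.round(r[0],4),np.round(r[1],4),round(r[2],2),len(pts),"z",np.median(pts[:,2]).round(3),"corners",cv2.boxPoints(r).round(3).tolist())
    rect("rim",(z>.05)&(z<.07)&(x>.3)&(x<.66)&(y>.15)&(y<.55)&(S<90))
    rect("case floor",(z>-.01)&(z<.02)&(x>.3)&(x<.66)&(y>.22)&(y<.5)&(S<60))
    rect("unittop",(z>.09)&(z<.105)&(x>.5)&(x<1)&(y<-.15)&(y>-.6)&(S<90))
    rect("drawer floor",(z>.012)&(z<.034)&(x>.4)&(x<.8)&(y<-.2)&(y>-.55))
    rect("handle",(z>.05)&(z<.075)&(x>.35)&(x<.425)&(y<-.2)&(y>-.5))
    rect("front",(z>.07)&(z<.1)&(x>.42)&(x<.5)&(y<-.2)&(y>-.5))
    blue=(hsv[...,0]>105)&(hsv[...,0]<128)&(S>100)&(x>.5)&(x<.75)&(y>.15)&(y<.6)&(z>.06)&(z<.3)
    rect("lid",blue)
    q=P[blue]; mn=q.mean(0); w=np.linalg.svd(q-mn,full_matrices=False)[2][2]; print("lid plane",mn.round(3),w.round(3))
    yl=(hsv[...,0]>18)&(hsv[...,0]<35)&(S>120)&(x>.3)&(x<.5)&(y>.15)&(y<.4)&(z>.08)&(z<.25)
    q=P[yl]; print("clamp yellow",len(q),q.mean(0).round(3),q.min(0).round(3),q.max(0).round(3))
    dark=(x>.85)&(x<1)
    b=P[(hsv[...,0]>105)&(hsv[...,0]<128)&(S>80)&(x>.7)&(y>.15)&(z>.02)&(z<.25)]; print("bottle",b.mean(0).round(3),b.min(0).round(3),b.max(0).round(3))
E
```

```text
top rim [0.4546 0.227 ] [0.5358 0.2059] 81.6 490 z 0.056 corners [[0.3140000104904175, -0.023000000044703484], [0.5170000195503235, -0.05299999937415123], [0.5960000157356262, 0.47699999809265137], [0.3919999897480011, 0.5070000290870667]]
top case floor [0.4608 0.2213] [0.5309 0.2081] 80.32 5426 z 0.006 corners [[0.3140000104904175, -0.023000000044703484], [0.5189999938011169, -0.057999998331069946], [0.6079999804496765, 0.4650000035762787], [0.40299999713897705, 0.5]]
top unittop [ 0.6107 -0.311 ] [0.341  0.7541] 70.22 8400 z 0.098 corners [[0.1979999989271164, -0.3440000116825104], [0.9079999923706055, -0.5989999771118164], [1.0230000019073486, -0.27799999713897705], [0.3140000104904175, -0.023000000044703484]]
top drawer floor [ 0.5137 -0.2283] [0.2393 0.5211] 19.6 5286 z 0.022 corners [[0.3140000104904175, -0.023000000044703484], [0.4880000054836273, -0.5139999985694885], [0.7139999866485596, -0.4339999854564667], [0.5389999747276306, 0.05700000002980232]]
top handle [ 0.381  -0.2229] [0.0451 0.4197] 12.5 241 z 0.063 corners [[0.3140000104904175, -0.023000000044703484], [0.40400
[... 2032 characters left out ...]
0.25099998712539673]]
scene front [ 0.6442 -0.5068] [0.2086 0.8166] 48.82 2366 z 0.077 corners [[0.2680000066757202, -0.3160000145435333], [0.8830000162124634, -0.8539999723434448], [1.0199999809265137, -0.6970000267028809], [0.4059999883174896, -0.1589999943971634]]
scene lid [0.6662 0.1536] [0.0708 1.8414] 20.39 2274 z 0.176 corners [[0.31200000643730164, 1.003999948501587], [0.9539999961853027, -0.722000002861023], [1.0199999809265137, -0.6970000267028809], [0.3790000081062317, 1.0290000438690186]]
lid plane [0.593 0.335 0.174] [0.996 0.086 0.021]
clamp yellow 174 [0.39  0.275 0.165] [0.378 0.266 0.139] [0.399 0.294 0.184]
bottle [0.884 0.246 0.108] [0.842 0.229 0.02 ] [0.909 0.278 0.191]
```

```bash
python3 - <<'E'
from h import *
for n in("top","scene"):
    f=np.load(n+"0.npz"); c=[f[k] for k in f.files]; P=cloud(c); hsv=cv2.cvtColor(c[0],cv2.COLOR_BGR2HSV)
    x,y,z=P[...,0],P[...,1],P[...,2]; S=hsv[...,1]
    def rect(nm,m):
        nn,l,s,_=cv2.connectedComponentsWithStats((m&(c[1]>0)).astype(np.uint8))
        k=1+np.argmax(s[1:,4]); pts=P[l==k]
        r=cv2.minAreaRect(pts[:,:2].astype(np.float32)); print(n,nm,np.round(r[0],4),np.round(r[1],4),round(r[2],2),len(pts),"z",np.median(pts[:,2]).round(3),"c",cv2.boxPoints(r).astype(float).round(3).tolist())
    rect("rim",(z>.05)&(z<.07)&(x>.3)&(x<.66)&(y>.15)&(y<.55)&(S<90))
    rect("case floor",(z>-.01)&(z<.014)&(x>.3)&(x<.66)&(y>.22)&(y<.5)&(S<70))
    rect("unittop",(z>.09)&(z<.105)&(x>.5)&(x<1)&(y<-.15)&(y>-.6)&(S<90))
    rect("drawer floor",(z>.012)&(z<.034)&(x>.4)&(x<.8)&(y<-.2)&(y>-.55))
    rect("handle",(z>.05)&(z<.075)&(x>.35)&(x<.42)&(y<-.2)&(y>-.5))
    rect("front",(z>.07)&(z<.1)&(x>.42)&(x<.5)&(y<-.2)&(y>-.5))
E
```

```text
top rim [0.4924 0.3523] [0.1926 0.2529] 5.24 966 z 0.06 c [[0.385, 0.469], [0.408, 0.218], [0.6, 0.235], [0.577, 0.487]]
top case floor [0.4938 0.3574] [0.1753 0.2333] 5.15 5581 z 0.006 c [[0.396, 0.466], [0.417, 0.233], [0.592, 0.249], [0.571, 0.481]]
top unittop [ 0.7734 -0.3542] [0.2528 0.2691] 88.99 8452 z 0.098 c [[0.637, -0.478], [0.906, -0.483], [0.91, -0.23], [0.641, -0.225]]
top drawer floor [ 0.5629 -0.3558] [0.2023 0.1865] 89.21 5299 z 0.022 c [[0.468, -0.456], [0.655, -0.458], [0.658, -0.256], [0.471, -0.253]]
top handle [ 0.4113 -0.3485] [0.1278 0.0179] 89.72 234 z 0.064 c [[0.402, -0.412], [0.42, -0.412], [0.421, -0.285], [0.403, -0.285]]
top front [ 0.4718 -0.3485] [0.244  0.0585] 89.24 870 z 0.083 c [[0.441, -0.47], [0.499, -0.471], [0.503, -0.227], [0.444, -0.226]]
scene rim [0.4949 0.3506] [0.2002 0.2582] 5.11 837 z 0.057 c [[0.384, 0.47], [0.407, 0.213], [0.606, 0.231], [0.583, 0.488]]
scene case floor [0.4695 0.3881] [0.1543 0.1821] 8.62 2014 z 0.004 c [[0.38, 0.467], [0.407, 0.286], [0.559, 0.31], [0.532, 0.49]]
scene unittop [ 0.7716 -0.353 ] [0.2539 0.2663] 88.93 18154 z 0.097 c [[0.636, -0.477], [0.902, -0.482], [0.907, -0.229], [0.641, -0.224]]
scene drawer floor [ 0.5298 -0.3424] [0.1973 0.1385] 88.93 8653 z 0.021 c [[0.459, -0.44], [0.597, -0.442], [0.601, -0.245], [0.462, -0.242]]
scene handle [ 0.4109 -0.3483] [0.018  0.1315] 0.09 516 z 0.062 c [[0.402, -0.283], [0.402, -0.414], [0.42, -0.414], [0.42, -0.283]]
scene front [ 0.4712 -0.3495] [0.2448 0.059 ] 89.45 2387 z 0.081 c [[0.441, -0.472], [0.5, -0.472], [0.502, -0.227], [0.443, -0.227]]
```

View pics/ccase.png

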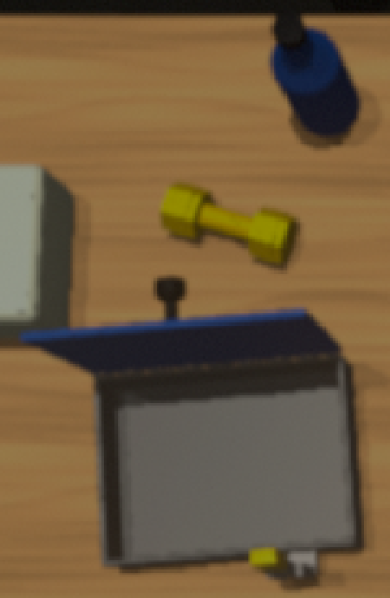

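Checks out: the rim measures 193×253 mm at z 0.06, the floor sits at 0.006, and the unit top is at 0.098. That puts the case at (0.493, 0.354) with yaw +5.1°, and the unit yaw at −1.05°. The drawer is 0.185 open, with its floor point at about (0.533, −0.350).

```bash
cat > go.py <<'E'
import sys; from h import *
# x y z yaw_of_tool_x(deg) [pitch deg: tilt about tool y]
def rows(x,y,z,yaw,tilt=0):
    p,M,s=st(); T=R.from_euler("z",yaw,degrees=True)*R.from_euler("x",180,degrees=True)*R.from_euler("y",tilt,degrees=True)
    return (M.T@(np.array([x,y,z])-p)*100).round(2),(R.from_matrix(M.T)*T).as_rotvec().round(3)
if __name__=="__main__":
    for a in sys.argv[1:]: print(a,*[v.tolist() for v in rows(*map(float,a.split(",")))])
E
python3 go.py .468,.066,.30,174.2 .468,.066,.10,174.2
for p in "0.2810,0.614"; do :; done
```

```text
.468,.066,.30,174.2 [-39.8, -41.95, -6.92] [-0.002, -0.001, -0.329]
.468,.066,.10,174.2 [-39.81, -41.91, 13.08] [-0.002, -0.001, -0.329]
```

```bash
python3 -m crank '[[0,0,-7,0,0,0],[0,0,-7,0,0,0],[-40,-42,-7,0,0,-0.329],[-40,-42,-7,0,0,-0.329],[-40,-42,-7,0,0,-0.329],[-40,-42,-7,0,0,-0.329],[-40,-42,-7,0,0,-0.329],[-40,-42,-7,0,0,-0.329],[-40,-42,-7,0,0,-0.329],[-40,-42,-7,0,0,-0.329]]' 1
python3 -m crank '[[0,0,0,0,0,0],[0,0,0,0,0,0]]'; python3 go.py .468,.066,.30,174.2
```

```text
time: 1.1
eef_pos: [0.4112, 0.2334, 0.3009]
tcp_rot: [0.05, 0.999, -0.0, -0.0]
contact_force: [0.4, 0.6, -0.3]
opening: 0.999
finger_force: 0.0
time: 1.3
eef_pos: [0.4115, 0.2343, 0.301]
tcp_rot: [0.052, 0.999, 0.0, -0.0]
contact_force: [0.4, 0.1, -0.3]
opening: 1.001
finger_force: 0.0
.468,.066,.30,174.2 [-7.36, -16.15, 0.09] [0.0, -0.001, -0.003]
```

```bash
python3 -m crank '[[-7.36,-16.15,0,0,0,0],[-7.36,-16.15,0,0,0,0],[-7.36,-16.15,0,0,0,0],[-7.36,-16.15,0,0,0,0],[-7.36,-16.15,10,0,0,0],[-7.36,-16.15,10,0,0,0],[-7.36,-16.15,10,0,0,0],[-7.36,-16.15,10,0,0,0]]' 
python3 - <<'E'
from meas import *
for n in("wrist","scene"):
    c=cam(n); cv2.imwrite(f"pics/{n}1.png",c[0])
    for b in bells(c): print(n,b)
E
python3 go.py .468,.066,.006,174.2
```

```text
time: 2.1
eef_pos: [0.4679, 0.0685, 0.2012]
tcp_rot: [0.049, 0.999, 0.0, -0.001]
contact_force: [0.7, -0.2, 1.9]
opening: 1.0
finger_force: 0.0
wrist ('G', 0.4661, 0.0684, np.float64(-6.1), [0.052, 0.13], np.float64(0.047), [314, 214], 1958, 0)
wrist ('P', 0.4757, -0.1064, np.float64(-1.6), [0.049, 0.131], np.float64(0.047), [126, 240], 0, 0)
wrist ('G', 0.5749, -0.1122, np.float64(-71.5), [0.027, 0.031], np.float64(0.047), [139, 342], 155, 0)
wrist ('R', 0.6396, -0.0201, np.float64(-0.3), [0.052, 0.128], np.float64(0.047), [245, 373], 0, 1122)
wrist ('R', 0.6471, 0.0713, np.float64(-5.7), [0.056, 0.128], np.float64(0.047), [331, 375], 0, 1008)
scene ('G', 0.4692, 0.0649, np.float64(-5.8), [0.05, 0.135], np.float64(0.046), [320, 247], 377, 0)
scene ('R', 0.6509, 0.0669, np.float64(-5.7), [0.052, 0.134], np.float64(0.046), [395, 279], 0, 504)
scene ('P', 0.4781, -0.1121, np.float64(-1.9), [0.051, 0.135], np.float64(0.046), [271, 297], 0, 0)
scene ('R', 0.6446, -0.0242, np.float64(-0.2), [0.05, 0.133], np.float64(0.046), [368, 304], 0, 551)
scene ('G', 0.6361, -0.1164, np.float64(-4.7), [0.05, 0.132], np.float64(0.046), [338, 332], 559, 0)
.468,.066,.006,174.2 [0.31, -0.23, 19.87] [0.0, 0.005, 0.002]
```

View pics/wrist1.png

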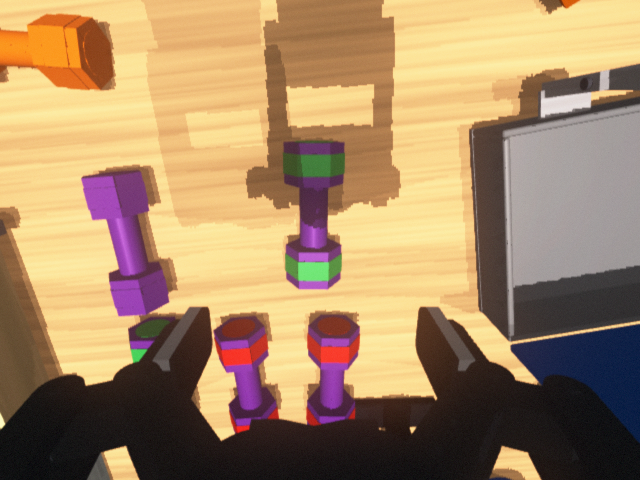

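The wrist view has the green dumbbell at (314,214), centred between the fingers with its bar along the tool x axis. Descending to grasp.

```bash
python3 -m crank '[[0.2,-0.1,5,0,0.005,0],[0.2,-0.1,10,0,0.005,0],[0.2,-0.1,14,0,0.005,0],[0.2,-0.1,17,0,0.005,0],[0.2,-0.1,19,0,0.005,0],[0.2,-0.1,19.9,0,0.005,0],[0.2,-0.1,19.9,0,0.005,0],[0.2,-0.1,19.9,0,0.005,0]]'
python3 -m crank '[[0,0,0,0,0,0],[0,0,0,0,0,0],[0,0,0,0,0,0],[0,0,0,0,0,0],[0,0,0,0,0,0],[0,0,0,0,0,0]]' 0 60
python3 -m crank '[[0,0,-2,0,0,0],[0,0,-6,0,0,0],[0,0,-11,0,0,0],[0,0,-16,0,0,0],[0,0,-16,0,0,0]]'
python3 - <<'E'
from h import *
a=np.radians(5.1)
def cs(x,y): return .493+x*np.cos(a)-y*np.sin(a), .354+x*np.sin(a)+y*np.cos(a)
print(np.array(cs(0,.062)),np.array(cs(0,-.012)),np.array(cs(0,-.016)))
i=ctrl.camera_info("wrist"); p,M,_=st(); print(M.T@(np.array(i["origin"])-p))
E
python3 go.py .4875,.4158,.17,185.1  .4875,.4158,.013,185.1
```

```text
time: 3.0
eef_pos: [0.4685, 0.0665, 0.0045]
tcp_rot: [0.05, 0.999, 0.0, -0.0]
contact_force: [0.6, 0.6, -0.2]
opening: 1.001
finger_force: 0.0
time: 3.6
eef_pos: [0.4667, 0.0668, 0.003]
tcp_rot: [0.051, 0.999, 0.0, -0.002]
contact_force: [-2.3, 1.5, 5.9]
opening: 0.286
finger_force: 58.8
time: 4.1
eef_pos: [0.4712, 0.066, 0.1689]
tcp_rot: [0.05, 0.999, -0.0, 0.004]
contact_force: [1.6, -0.5, -6.2]
opening: 0.283
finger_force: 60.8
[0.48748855 0.41575455] [0.49406673 0.34204751] [0.49442231 0.33806334]
[ 0.07837677 -0.00015838 -0.14270009]
.4875,.4158,.17,185.1 [1.89, 34.97, -0.13] [-0.001, 0.009, -0.19]
.4875,.4158,.013,185.1 [2.03, 34.97, 15.57] [-0.001, 0.009, -0.19]
```

```bash
python3 -m crank '[[0,0,-4,0,0,0],[1,5,-4,0,0,-0.05],[2,10,-4,0,0.005,-0.19],[2,15,-4,0,0.005,-0.19],[2,20,-4,0,0.005,-0.19],[2,25,-4,0,0.005,-0.19],[2,30,-4,0,0.005,-0.19],[2,34,-4,0,0.005,-0.19],[2,36.3,-4,0,0.005,-0.19],[2,36.3,-4,0,0.005,-0.19]]'
python3 -m crank '[[0,0,0,0,0,0],[0,0,0,0,0,0]]'; python3 go.py .4863,.4287,.011,185.1
```

```text
time: 5.1
eef_pos: [0.4816, 0.4313, 0.1971]
tcp_rot: [-0.046, 0.999, -0.001, -0.008]
contact_force: [0.0, 0.2, -6.6]
opening: 0.281
finger_force: 61.3
time: 5.3
eef_pos: [0.4828, 0.4279, 0.1996]
tcp_rot: [-0.044, 0.999, -0.001, -0.007]
contact_force: [0.6, 0.3, -7.4]
opening: 0.284
finger_force: 61.3
.4863,.4287,.011,185.1 [-0.62, 0.08, 18.85] [-0.001, -0.014, -0.0]
```

```bash
python3 -m crank '[[-0.3,0,5,0,-0.01,0],[-0.5,0,10,0,-0.014,0],[-0.6,0,14,0,-0.014,0],[-0.6,0,16.5,0,-0.014,0],[-0.6,0,17.5,0,-0.014,0],[-0.6,0,18,0,-0.014,0],[-0.6,0,18,0,-0.014,0],[-0.6,0,18,0,-0.014,0]]'
python3 go.py .4863,.4287,.011,185.1
```

```text
time: 6.1
eef_pos: [0.4896, 0.4309, 0.0248]
tcp_rot: [-0.044, 0.999, 0.002, 0.004]
contact_force: [0.6, 0.2, -7.0]
opening: 0.283
finger_force: 61.1
.4863,.4287,.011,185.1 [0.36, -0.2, 1.38] [0.003, 0.008, -0.0]
```

```bash
python3 -m crank '[[0.1,0,0.6,0,0.004,0],[0.2,0,1.0,0,0.004,0],[0.2,0,1.3,0,0.004,0],[0.2,0,1.4,0,0.004,0],[0.2,0,1.4,0,0.004,0],[0.2,0,1.4,0,0.004,0]]'
python3 -m crank '[[0,0,0,0,0,0],[0,0,0,0,0,0],[0,0,0,0,0,0],[0,0,0,0,0,0]]' 0.5
python3 -m crank '[[0,0,-2,0,0,0],[0,0,-6,0,0,0],[0,0,-11,0,0,0],[0,0,-16,0,0,0],[0,0,-20,0,0,0],[0,0,-20,0,0,0]]'
python3 - <<'E'
from meas import *
for n in("wrist","scene"):
    c=cam(n); cv2.imwrite(f"pics/{n}2.png",c[0])
    for b in bells(c): print(n,b)
E
python3 go.py .634,-.115,.22,175 
```

```text
time: 6.7
eef_pos: [0.4884, 0.4313, 0.016]
tcp_rot: [-0.046, 0.999, 0.002, 0.002]
contact_force: [-9.9, -10.2, 21.6]
opening: 0.285
finger_force: 66.8
time: 7.1
eef_pos: [0.4907, 0.4249, 0.0158]
tcp_rot: [-0.046, 0.999, -0.004, 0.002]
contact_force: [-4.1, -31.5, 26.0]
opening: 0.495
finger_force: 17.2
time: 7.7
eef_pos: [0.4905, 0.4329, 0.221]
tcp_rot: [-0.045, 0.999, 0.006, 0.009]
contact_force: [0.5, 0.7, 0.4]
opening: 0.504
finger_force: 0.0
wrist ('G', 0.497, 0.4309, np.float64(4.6), [0.056, 0.148], np.float64(0.053), [308, 204], 2201, 0)
wrist ('P', 0.5933, 0.2479, np.float64(-85.2), [0.003, 0.023], np.float64(0.13), [79, 331], 0, 0)
scene ('G', 0.4543, 0.4406, np.float64(22.1), [0.087, 0.091], np.float64(0.051), [396, 170], 127, 0)
scene ('R', 0.6513, 0.0667, np.float64(-5.6), [0.053, 0.134], np.float64(0.046), [395, 279], 0, 501)
scene ('P', 0.4785, -0.1128, np.float64(-1.1), [0.051, 0.134], np.float64(0.046), [271, 297], 0, 0)
scene ('R', 0.6449, -0.0257, np.float64(-0.8), [0.047, 0.132], np.float64(0.046), [369, 304], 0, 543)
scene ('G', 0.6359, -0.1156, np.float64(-4.1), [0.051, 0.133], np.float64(0.046), [338, 332], 560, 0)
.634,-.115,.22,175 [-9.72, -55.67, -0.93] [0.006, 0.007, 0.177]
```

View pics/wrist2.png

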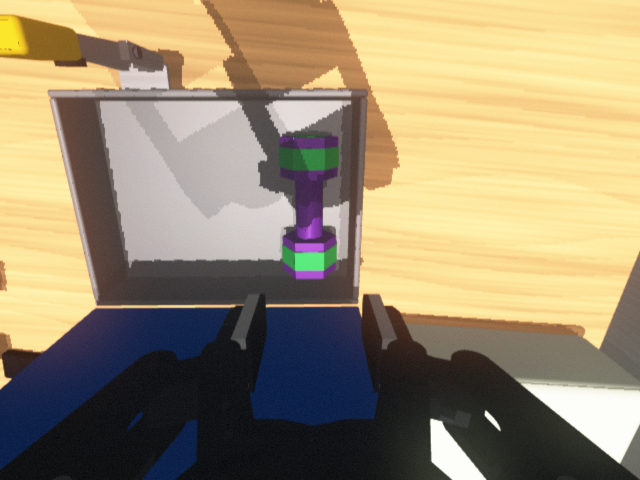

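Lies flat in the case at (309,205) px, near the left wall. I'll keep the next one closer to the middle. On to the second green.

```bash
python3 -m crank '[[0,-5,0,0,0,0],[0,-10,0,0,0,0],[0,-15,0,0,0,0],[0,-20,0,0,0,0],[0,-25,0,0,0,0],[0,-30,0,0,0,0],[-4,-35,0,0,0,0.06],[-7,-40,0,0,0,0.12],[-9.7,-45,0,0,0,0.177],[-9.7,-50,0,0,0,0.177]]' 1
python3 -m crank '[[0,-3,0,0,0,0],[0,-3,0,0,0,0]]'
python3 - <<'E'
from meas import *
for n in("wrist","scene"):
    c=cam(n); cv2.imwrite(f"pics/{n}3.png",c[0])
    for b in bells(c): print(n,b)
E
python3 go.py .635,-.1145,.005,175 
```

```text
time: 8.8
eef_pos: [0.6209, -0.0355, 0.2062]
tcp_rot: [0.044, 0.999, 0.001, -0.001]
contact_force: [0.6, 0.2, 0.3]
opening: 0.997
finger_force: 0.0
time: 9.0
eef_pos: [0.6168, -0.0677, 0.2057]
tcp_rot: [0.046, 0.999, 0.001, -0.001]
contact_force: [0.4, -0.1, 0.0]
opening: 1.001
finger_force: 0.0
wrist ('P', 0.4889, -0.1098, np.float64(-1.5), [0.054, 0.105], np.float64(0.047), [248, 71], 0, 0)
wrist ('R', 0.6423, -0.0212, np.float64(-0.4), [0.053, 0.132], np.float64(0.047), [364, 235], 0, 2150)
wrist ('R', 0.6558, 0.0731, np.float64(-6.5), [0.062, 0.144], np.float64(0.047), [460, 234], 0, 2198)
wrist ('G', 0.6335, -0.1131, np.float64(-5.0), [0.053, 0.131], np.float64(0.047), [268, 236], 1760, 0)
scene ('G', 0.4546, 0.4411, np.float64(-64.4), [0.085, 0.094], np.float64(0.051), [396, 169], 139, 0)
scene ('R', 0.6514, 0.0722, np.float64(-1.5), [0.07, 0.134], np.float64(0.046), [395, 279], 0, 502)
scene ('P', 0.4789, -0.1127, np.float64(-0.5), [0.051, 0.134], np.float64(0.046), [271, 297], 0, 0)
scene ('R', 0.6448, -0.0254, np.float64(-0.8), [0.049, 0.133], np.float64(0.046), [368, 304], 0, 548)
scene ('G', 0.6357, -0.1162, np.float64(-5.1), [0.05, 0.133], np.float64(0.046), [338, 332], 549, 0)
.635,-.1145,.005,175 [-2.33, -4.89, 20.1] [0.002, -0.003, -0.002]
```

```bash
python3 -m crank '[[-2.3,-4.9,0,0,0,0],[-2.3,-4.9,5,0,0,0],[-2.3,-4.9,10,0,0,0],[-2.3,-4.9,14,0,0,0],[-2.3,-4.9,17,0,0,0],[-2.3,-4.9,19,0,0,0],[-2.3,-4.9,19.8,0,0,0],[-2.3,-4.9,19.8,0,0,0],[-2.3,-4.9,19.8,0,0,0]]'
python3 go.py .635,-.1145,.005,175
python3 -m crank '[[0,0,0,0,0,0],[0,0,0,0,0,0],[0,0,0,0,0,0],[0,0,0,0,0,0],[0,0,0,0,0,0],[0,0,0,0,0,0]]' 0 60
python3 -m crank '[[0,0,-2,0,0,0],[0,0,-6,0,0,0],[0,0,-11,0,0,0],[0,0,-16,0,0,0],[0,0,-21,0,0,0],[0,0,-21,0,0,0]]'
python3 go.py .50,.17,.22,185.1
```

```text
time: 10.0
eef_pos: [0.6369, -0.114, 0.0109]
tcp_rot: [0.043, 0.999, 0.0, 0.001]
contact_force: [0.0, -1.1, 0.5]
opening: 1.001
finger_force: 0.0
.635,-.1145,.005,175 [0.18, -0.07, 0.59] [0.001, 0.002, 0.0]
time: 10.6
eef_pos: [0.6364, -0.1146, 0.0105]
tcp_rot: [0.044, 0.999, 0.001, 0.0]
contact_force: [-1.1, 0.6, 4.7]
opening: 0.282
finger_force: 59.4
time: 11.2
eef_pos: [0.6398, -0.1162, 0.2285]
tcp_rot: [0.044, 0.999, -0.002, 0.007]
contact_force: [1.5, -0.3, -3.6]
opening: 0.283
finger_force: 60.0
.50,.17,.22,185.1 [16.44, 27.28, 0.53] [-0.004, 0.015, -0.177]
```

```bash
python3 -m crank '[[4,3,0,0,0,-0.05],[7,7,0,0,0,-0.1],[10,11,0,0,0,-0.177],[13,15,0,0,0,-0.177],[16,19,0,0,0,-0.177],[16.3,24,0,0,0,-0.177],[16.3,27.3,0,0,0,-0.177],[16.3,27.3,0,0,0,-0.177],[16.3,27.3,0,0,0,-0.177]]'
python3 go.py .493,.35,.22,185.1 .493,.35,.018,185.1
```

```text
time: 12.1
eef_pos: [0.4959, 0.1718, 0.2171]
tcp_rot: [-0.046, 0.999, 0.0, -0.002]
contact_force: [-0.6, -1.7, -4.4]
opening: 0.283
finger_force: 60.2
.493,.35,.22,185.1 [-1.34, 17.78, -0.29] [0.0, -0.005, 0.002]
.493,.35,.018,185.1 [-1.44, 17.77, 19.91] [0.0, -0.005, 0.002]
```

```bash
python3 -m crank '[[-1.3,5,0,0,0,0],[-1.3,10,0,0,0,0],[-1.3,15,0,0,0,0],[-1.3,18,0,0,0,0],[-1.3,18,4,0,0,0],[-1.3,18,9,0,0,0],[-1.3,18,13,0,0,0],[-1.3,18,16,0,0,0],[-1.3,18,18,0,0,0],[-1.3,18,18,0,0,0]]'
python3 -m crank '[[0,0,0,0,0,0],[0,0,0,0,0,0]]'
python3 go.py .493,.352,.0165,185.1
```

```text
time: 13.1
eef_pos: [0.4911, 0.3487, 0.0344]
tcp_rot: [-0.044, 0.999, -0.002, -0.005]
contact_force: [-2.0, 0.3, -4.7]
opening: 0.284
finger_force: 60.6
time: 13.3
eef_pos: [0.4959, 0.3521, 0.0418]
tcp_rot: [-0.044, 0.999, 0.001, 0.001]
contact_force: [-0.0, 0.2, -4.1]
opening: 0.278
finger_force: 60.7
.493,.352,.0165,185.1 [0.3, 0.01, 2.53] [0.002, 0.003, -0.001]
```

```bash
python3 -m crank '[[0.2,0,1,0,0,0],[0.2,0,1.7,0,0,0],[0.2,0,2.2,0,0,0],[0.2,0,2.5,0,0,0],[0.2,0,2.5,0,0,0],[0.2,0,2.5,0,0,0]]'
python3 -m crank '[[0,0,0,0,0,0],[0,0,0,0,0,0],[0,0,0,0,0,0],[0,0,0,0,0,0]]' 0.45
python3 -m crank '[[0,0,-2,0,0,0],[0,0,-6,0,0,0],[0,0,-11,0,0,0],[0,0,-16,0,0,0],[0,0,-20,0,0,0],[0,0,-20,0,0,0]]'
python3 - <<'E'
from meas import *
for n in("wrist","scene"):
    c=cam(n); cv2.imwrite(f"pics/{n}4.png",c[0])
    for b in bells(c): print(n,b)
E
python3 go.py .50,.15,.22,175 .65,.069,.22,175
```

```text
time: 13.9
eef_pos: [0.4925, 0.3522, 0.0165]
tcp_rot: [-0.045, 0.999, 0.001, -0.0]
contact_force: [-4.5, -1.7, 4.8]
opening: 0.279
finger_force: 61.8
time: 14.3
eef_pos: [0.4928, 0.3521, 0.0153]
tcp_rot: [-0.045, 0.999, 0.001, 0.0]
contact_force: [-0.8, -0.3, 0.3]
opening: 0.449
finger_force: 0.0
time: 14.9
eef_pos: [0.4962, 0.3537, 0.2242]
tcp_rot: [-0.045, 0.999, 0.004, 0.007]
contact_force: [0.7, 0.5, 1.0]
opening: 0.447
finger_force: 0.0
wrist ('G', 0.5005, 0.3537, np.float64(4.9), [0.056, 0.152], np.float64(0.053), [311, 200], 2172, 0)
wrist ('G', 0.4971, 0.4312, np.float64(8.5), [0.06, 0.15], np.float64(0.053), [391, 206], 2166, 0)
wrist ('R', 0.6487, 0.0722, np.float64(-6.5), [0.052, 0.132], np.float64(0.047), [40, 325], 0, 1769)
wrist ('P', 0.5928, 0.251, np.float64(-86.5), [0.003, 0.025], np.float64(0.129), [182, 330], 0, 0)
wrist ('G', 0.6867, 0.6622, np.float64(56.1), [0.023, 0.056], np.float64(0.102), [604, 441], 608, 0)
scene ('G', 0.4823, 0.3431, np.float64(-64.9), [0.119, 0.29], np.float64(0.051), [392, 180], 388, 0)
scene ('R', 0.6507, 0.0667, np.float64(-5.2), [0.052, 0.134], np.float64(0.046), [395, 279], 0, 488)
scene ('P', 0.4781, -0.1134, np.float64(-0.6), [0.051, 0.133], np.float64(0.046), [271, 297], 0, 0)
scene ('R', 0.6449, -0.0255, np.float64(-0.8), [0.048, 0.132], np.float64(0.046), [369, 304], 0, 540)
.50,.15,.22,175 [1.11, -20.19, -0.37] [0.003, 0.003, 0.176]
.65,.069,.22,175 [-13.11, -29.59, -0.35] [0.003, 0.003, 0.176]
```

```bash
python3 - <<'E'
from h import *
for n in("top","scene"):
    f=np.load(n+"0.npz"); c=[f[k] for k in f.files]; P=cloud(c)
    m=(c[1]>0)&(c[0].max(-1)<60)&(P[...,0]>.66)&(P[...,0]<.95)&(P[...,1]>.04)&(P[...,1]<.25)&(P[...,2]>.01)&(P[...,2]<.13)
    m=cv2.erode(m.astype(np.uint8),np.ones((2,2)))>0
    for lo,hi in((.01,.04),(.04,.09),(.09,.13)):
        q=P[m&(P[...,2]>lo)&(P[...,2]<hi)]; print(n,lo,len(q),q.min(0).round(3),q.max(0).round(3))
E
```

```text
top 0.01 217 [0.674 0.044 0.01 ] [0.874 0.247 0.039]
top 0.04 112 [0.711 0.116 0.04 ] [0.873 0.248 0.09 ]
top 0.09 641 [0.709 0.114 0.091] [0.876 0.248 0.124]
scene 0.01 652 [0.664 0.042 0.01 ] [0.905 0.25  0.04 ]
scene 0.04 886 [0.715 0.114 0.04 ] [0.905 0.25  0.09 ]
scene 0.09 1566 [0.71  0.111 0.09 ] [0.905 0.25  0.126]
```

Both greens are flat in the case, 77 mm apart. The push-up bar starts at about x 0.71, y 0.114, so there is clearance for red_1 at (0.65, 0.069).

```bash
python3 -m crank '[[0,-5,0,0,0,0],[0,-10,0,0,0,0],[0,-15,0,0,0,0],[0,-20,0,0,0,0.06],[-2,-25,0,0,0,0.12],[-6,-29.5,0,0,0,0.17],[-10,-29.5,0,0,0,0.17],[-13.1,-29.5,0,0,0,0.17],[-13.1,-29.5,0,0,0,0.17],[-13.1,-29.5,0,0,0,0.17]]' 0.85
python3 - <<'E'
from meas import *
for n in("wrist","scene"):
    c=cam(n)
    for b in bells(c): print(n,b)
E
python3 go.py .65,.069,.005,174.5
```

```text
time: 16.0
eef_pos: [0.648, 0.0695, 0.2115]
tcp_rot: [0.041, 0.999, 0.001, -0.003]
contact_force: [-0.2, 0.6, -0.0]
opening: 0.847
finger_force: 0.0
wrist ('P', 0.5002, -0.1021, np.float64(-7.1), [0.045, 0.087], np.float64(0.047), [86, 64], 0, 0)
wrist ('G', 0.5248, 0.3414, np.float64(-2.1), [0.028, 0.065], np.float64(0.043), [626, 53], 737, 0)
wrist ('P', 0.5942, 0.2435, np.float64(-64.3), [0.007, 0.02], np.float64(0.153), [567, 151], 0, 0)
wrist ('R', 0.6424, -0.0199, np.float64(-0.1), [0.053, 0.131], np.float64(0.047), [218, 213], 0, 2167)
wrist ('R', 0.653, 0.0703, np.float64(-5.8), [0.055, 0.139], np.float64(0.047), [314, 213], 0, 2210)
wrist ('P', 0.8399, 0.2659, np.float64(-86.7), [0.006, 0.035], np.float64(0.029), [499, 364], 0, 0)
scene ('G', 0.4279, 0.3677, np.float64(-60.9), [0.038, 0.111], np.float64(0.051), [372, 183], 95, 0)
scene ('G', 0.5078, 0.3676, np.float64(-55.4), [0.035, 0.115], np.float64(0.049), [405, 193], 104, 0)
scene ('R', 0.6512, 0.0672, np.float64(-5.8), [0.051, 0.133], np.float64(0.046), [395, 279], 0, 512)
scene ('P', 0.4788, -0.1126, np.float64(0.1), [0.052, 0.134], np.float64(0.046), [271, 297], 0, 0)
scene ('R', 0.6446, -0.0229, np.float64(-0.9), [0.052, 0.134], np.float64(0.046), [369, 304], 0, 543)
.65,.069,.005,174.5 [-0.33, -0.1, 20.8] [0.001, -0.004, 0.016]
```

```bash
python3 -m crank '[[0,0,5,0,0,0.016],[0,0,10,0,0,0.016],[0,0,14,0,0,0.016],[0,0,17,0,0,0.016],[0,0,19.5,0,0,0.016],[0,0,20.3,0,0,0.016],[0,0,20.3,0,0,0.016],[0,0,20.3,0,0,0.016]]'
python3 -m crank '[[0,0,0,0,0,0],[0,0,0,0,0,0],[0,0,0,0,0,0],[0,0,0,0,0,0],[0,0,0,0,0,0],[0,0,0,0,0,0]]' 0 60
python3 -m crank '[[0,0,-2,0,0,0],[0,0,-6,0,0,0],[0,0,-11,0,0,0],[0,0,-16,0,0,0],[0,0,-21,0,0,0],[0,0,-21,0,0,0]]'
python3 go.py .532,-.40,.22,179
```

```text
time: 16.9
eef_pos: [0.65, 0.0701, 0.0136]
tcp_rot: [0.048, 0.999, 0.001, 0.001]
contact_force: [0.6, -0.0, -0.4]
opening: 0.853
finger_force: 0.0
time: 17.5
eef_pos: [0.65, 0.07, 0.0132]
tcp_rot: [0.049, 0.999, 0.001, 0.001]
contact_force: [-0.1, 2.1, 6.4]
opening: 0.285
finger_force: 59.4
time: 18.1
eef_pos: [0.6531, 0.0694, 0.2305]
tcp_rot: [0.048, 0.999, 0.001, 0.008]
contact_force: [1.9, 0.3, -2.9]
opening: 0.281
finger_force: 60.2
.532,-.40,.22,179 [7.54, -47.89, 0.84] [0.001, 0.015, -0.079]
```

```bash
python3 -m crank '[[0.7,-5,0,0,0,-0.04],[1.5,-10,0,0,0,-0.08],[2.3,-15,0,0,0,-0.08],[3,-20,0,0,0,-0.08],[3.8,-25,0,0,0,-0.08],[4.6,-30,0,0,0,-0.08],[5.4,-35,0,0,0,-0.08],[6.2,-40,0,0,0,-0.08],[7,-45,0,0,0,-0.08],[7.5,-47.9,0,0,0,-0.08]]'
python3 -m crank '[[0,0,0,0,0,0],[0,0,0,0,0,0],[0,0,0,0,0,0]]'
python3 go.py .532,-.40,.05,179
```

```text
time: 19.1
eef_pos: [0.5254, -0.402, 0.2164]
tcp_rot: [0.009, 1.0, 0.002, -0.003]
contact_force: [1.0, -0.0, -6.2]
opening: 0.281
finger_force: 60.3
time: 19.4
eef_pos: [0.5276, -0.3983, 0.2182]
tcp_rot: [0.008, 1.0, 0.003, -0.002]
contact_force: [0.7, 0.0, -6.0]
opening: 0.28
finger_force: 60.5
.532,-.40,.05,179 [-0.5, -0.25, 16.82] [0.005, -0.003, 0.001]
```

```bash
python3 -m crank '[[-0.5,-0.2,5,0,0,0],[-0.5,-0.2,10,0,0,0],[-0.5,-0.2,14,0,0,0],[-0.5,-0.2,16,0,0,0],[-0.5,-0.2,16.8,0,0,0],[-0.5,-0.2,16.8,0,0,0],[-0.5,-0.2,16.8,0,0,0]]'
python3 go.py .532,-.40,.0345,179
```

```text
time: 20.1
eef_pos: [0.5346, -0.4021, 0.0551]
tcp_rot: [0.008, 1.0, -0.0, 0.001]
contact_force: [0.8, -0.6, -6.9]
opening: 0.28
finger_force: 60.4
.532,-.40,.0345,179 [0.27, 0.21, 2.06] [-0.001, 0.002, 0.002]
```

```bash
python3 -m crank '[[0.2,0.2,0.8,0,0,0],[0.2,0.2,1.4,0,0,0],[0.2,0.2,1.8,0,0,0],[0.2,0.2,2,0,0,0],[0.2,0.2,2,0,0,0],[0.2,0.2,2,0,0,0]]'
python3 -m crank '[[0,0,0,0,0,0],[0,0,0,0,0,0],[0,0,0,0,0,0],[0,0,0,0,0,0]]' 0.45
python3 -m crank '[[0,0,-2,0,0,0],[0,0,-6,0,0,0],[0,0,-11,0,0,0],[0,0,-16,0,0,0],[0,0,-19,0,0,0],[0,0,-19,0,0,0]]'
python3 - <<'E'
from meas import *
for n in("wrist","scene"):
    c=cam(n); cv2.imwrite(f"pics/{n}5.png",c[0])
    for b in bells(c): print(n,b)
E
python3 go.py .645,-.0225,.22,179.5
```

```text
time: 20.7
eef_pos: [0.5317, -0.4, 0.0352]
tcp_rot: [0.008, 1.0, 0.001, 0.0]
contact_force: [-4.0, 4.0, 5.6]
opening: 0.28
finger_force: 61.6
time: 21.1
eef_pos: [0.5314, -0.4001, 0.0333]
tcp_rot: [0.008, 1.0, 0.0, 0.0]
contact_force: [0.4, -0.0, -0.2]
opening: 0.448
finger_force: 0.0
time: 21.7
eef_pos: [0.5337, -0.4025, 0.2313]
tcp_rot: [0.008, 1.0, -0.004, 0.005]
contact_force: [-0.4, -0.3, 1.4]
opening: 0.45
finger_force: 0.0
wrist ('P', 0.4761, -0.1148, np.float64(-1.5), [0.047, 0.129], np.float64(0.047), [617, 149], 0, 0)
wrist ('R', 0.5309, -0.4002, np.float64(-1.7), [0.053, 0.13], np.float64(0.069), [317, 206], 0, 2060)
wrist ('R', 0.6873, -0.0434, np.float64(-17.1), [0.019, 0.04], np.float64(0.031), [633, 334], 0, 185)
wrist ('G', 0.8904, -0.6056, np.float64(74.6), [0.005, 0.039], np.float64(0.036), [164, 473], 323, 0)
scene ('G', 0.4598, 0.3918, np.float64(-64.9), [0.118, 0.188], np.float64(0.051), [392, 180], 395, 0)
scene ('P', 0.4782, -0.1131, np.float64(-1.8), [0.05, 0.134], np.float64(0.046), [271, 297], 0, 0)
scene ('R', 0.6446, -0.0257, np.float64(0.7), [0.049, 0.133], np.float64(0.046), [369, 304], 0, 518)
scene ('R', 0.5311, -0.3982, np.float64(-1.9), [0.057, 0.138], np.float64(0.068), [180, 411], 0, 901)
.645,-.0225,.22,179.5 [-10.72, 37.96, 0.42] [-0.0, 0.001, -0.008]
```

Red_1 lies at (0.531, −0.400), top at z 0.069 as expected. On to red_2.

```bash
python3 -m crank '[[-1.5,5,0,0,0,0],[-3,10,0,0,0,0],[-4.5,15,0,0,0,0],[-6,20,0,0,0,0],[-7.5,25,0,0,0,0],[-9,30,0,0,0,0],[-10.5,35,0,0,0,0],[-10.8,38,0,0,0,0],[-10.8,38,0,0,0,0],[-10.8,38,0,0,0,0]]' 0.85
python3 - <<'E'
from meas import *
for n in("wrist","scene"):
    c=cam(n)
    for b in bells(c): 
        if b[0]=="R": print(n,b)
E
python3 go.py .644,-.0225,.005,179.5
```

```text
time: 22.8
eef_pos: [0.6445, -0.0206, 0.2208]
tcp_rot: [0.007, 1.0, 0.001, -0.002]
contact_force: [-0.5, 0.2, 0.2]
opening: 0.854
finger_force: 0.0
wrist ('R', 0.6426, -0.0208, np.float64(-0.6), [0.053, 0.131], np.float64(0.047), [313, 208], 0, 1873)
scene ('R', 0.645, -0.0254, np.float64(-0.1), [0.048, 0.133], np.float64(0.046), [368, 304], 0, 493)
scene ('R', 0.5306, -0.399, np.float64(-1.9), [0.056, 0.139], np.float64(0.068), [179, 410], 0, 878)
.644,-.0225,.005,179.5 [0.01, -0.02, 21.68] [0.002, -0.003, -0.009]
```

```bash
python3 -m crank '[[0,0,5,0,0,0],[0,0,10,0,0,0],[0,0,14,0,0,0],[0,0,17,0,0,0],[0,0,20,0,0,0],[0,0,21.5,0,0,0],[0,0,21.5,0,0,0],[0,0,21.5,0,0,0],[0,0,21.5,0,0,0]]'
python3 -m crank '[[0,0,0,0,0,0],[0,0,0,0,0,0],[0,0,0,0,0,0],[0,0,0,0,0,0],[0,0,0,0,0,0],[0,0,0,0,0,0]]' 0 60
python3 -m crank '[[0,0,-2,0,0,0],[0,0,-6,0,0,0],[0,0,-11,0,0,0],[0,0,-16,0,0,0],[0,0,-21,0,0,0],[0,0,-21,0,0,0]]'
python3 go.py .534,-.302,.22,179
```

```text
time: 23.8
eef_pos: [0.6473, -0.0223, 0.011]
tcp_rot: [0.009, 1.0, 0.0, 0.002]
contact_force: [0.6, 0.5, 0.6]
opening: 0.851
finger_force: 0.0
time: 24.4
eef_pos: [0.6461, -0.0214, 0.0097]
tcp_rot: [0.008, 1.0, 0.001, 0.0]
contact_force: [-0.9, 0.1, 5.6]
opening: 0.283
finger_force: 59.3
time: 25.0
eef_pos: [0.6496, -0.0226, 0.2273]
tcp_rot: [0.008, 1.0, -0.001, 0.008]
contact_force: [0.9, -0.9, -3.0]
opening: 0.28
finger_force: 60.2
.534,-.302,.22,179 [11.1, -28.13, 0.6] [-0.001, 0.015, 0.001]
```

```bash
python3 -m crank '[[2,-4.5,0,0,0,0],[4,-9,0,0,0,0],[6,-13.5,0,0,0,0],[8,-18,0,0,0,0],[10,-22.5,0,0,0,0],[11,-27,0,0,0,0],[11,-28.1,0,0,0,0],[11,-28.1,0,0,0,0],[11,-28.1,0,0,0,0]]'
python3 -m crank '[[0,0,5,0,0,0],[0,0,10,0,0,0],[0,0,14,0,0,0],[0,0,16.5,0,0,0],[0,0,16.5,0,0,0],[0,0,16.5,0,0,0]]'
python3 go.py .534,-.302,.0315,179
```

```text
time: 25.9
eef_pos: [0.5303, -0.2995, 0.2158]
tcp_rot: [0.008, 1.0, 0.002, -0.001]
contact_force: [0.5, -0.2, -5.3]
opening: 0.28
finger_force: 60.5
time: 26.5
eef_pos: [0.5326, -0.299, 0.0537]
tcp_rot: [0.007, 1.0, 0.001, 0.001]
contact_force: [2.1, 0.4, -2.9]
opening: 0.283
finger_force: 65.9
.534,-.302,.0315,179 [-0.14, -0.31, 2.22] [0.001, 0.002, 0.003]
```

```bash
python3 -m crank '[[0,-0.2,0.8,0,0,0],[0,-0.2,1.5,0,0,0],[0,-0.2,2,0,0,0],[0,-0.2,2.2,0,0,0],[0,-0.2,2.2,0,0,0],[0,-0.2,2.2,0,0,0]]'
python3 -m crank '[[0,0,0,0,0,0],[0,0,0,0,0,0],[0,0,0,0,0,0],[0,0,0,0,0,0]]' 0.45
python3 -m crank '[[0,0,-2,0,0,0],[0,0,-6,0,0,0],[0,0,-11,0,0,0],[0,0,-16,0,0,0],[0,0,-19,0,0,0],[0,0,-19,0,0,0]]'
python3 - <<'E'
from meas import *
for n in("wrist","scene"):
    c=cam(n); cv2.imwrite(f"pics/{n}6.png",c[0])
    for b in bells(c): print(n,b)
E
python3 go.py .36,-.35,.22,179 .36,-.35,.06,179
```

```text
time: 27.1
eef_pos: [0.5441, -0.3002, 0.0525]
tcp_rot: [0.009, 1.0, 0.002, 0.011]
contact_force: [-3.0, 32.0, 69.1]
opening: 0.28
finger_force: 74.3
time: 27.5
eef_pos: [0.5339, -0.3036, 0.0355]
tcp_rot: [0.008, 1.0, -0.001, 0.003]
contact_force: [1.3, 3.3, 15.4]
opening: 0.453
finger_force: 0.0
time: 28.1
eef_pos: [0.533, -0.3047, 0.2275]
tcp_rot: [0.008, 1.0, -0.003, 0.004]
contact_force: [0.7, -0.9, 0.5]
opening: 0.45
finger_force: 0.0
wrist ('P', 0.4762, -0.1132, np.float64(-1.5), [0.049, 0.13], np.float64(0.047), [523, 138], 0, 0)
wrist ('R', 0.538, -0.3039, np.float64(-2.6), [0.053, 0.136], np.float64(0.117), [316, 213], 0, 2447)
wrist ('R', 0.5541, -0.4002, np.float64(-3.3), [0.055, 0.156], np.float64(0.069), [214, 222], 0, 2218)
scene ('G', 0.4829, 0.3423, np.float64(-65.0), [0.118, 0.289], np.float64(0.051), [392, 179], 395, 0)
scene ('P', 0.4775, -0.1134, np.float64(0.0), [0.051, 0.136], np.float64(0.046), [271, 297], 0, 0)
scene ('R', 0.5358, -0.2951, np.float64(-2.8), [0.071, 0.146], np.float64(0.114), [223, 360], 0, 715)
scene ('R', 0.5415, -0.4012, np.float64(-1.6), [0.052, 0.138], np.float64(0.068), [183, 412], 0, 820)
.36,-.35,.22,179 [16.99, -5.0, 0.11] [0.001, -0.0, 0.001]
.36,-.35,.06,179 [16.98, -5.02, 16.11] [0.001, -0.0, 0.001]
```

View pics/scene6.png

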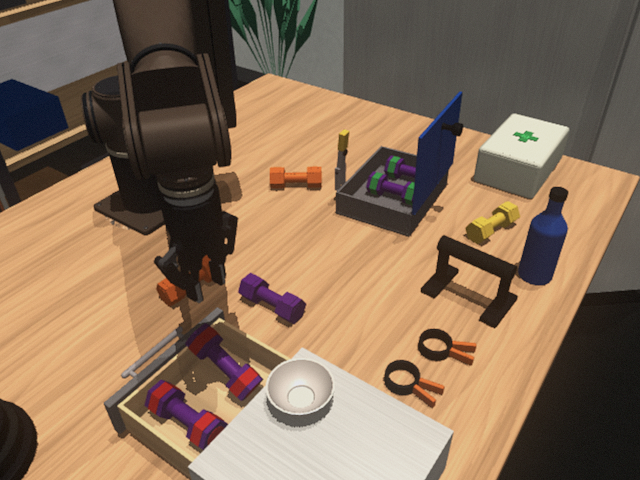

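The scene view shows red_1 flat at (183,412). Red_2 at (223,360) is tilted, with its near head up on the drawer's front panel (top at z 0.117), and the drawer may have shifted. I'll measure it before regrasping.

```bash
python3 - <<'E'
from meas import *
c=cam("wrist"); P=cloud(c); hsv=cv2.cvtColor(c[0],cv2.COLOR_BGR2HSV)
x,y,z=P[...,0],P[...,1],P[...,2]
fl=(c[1]>0)&(z>.016)&(z<.028)&(y<-.25)&(y>-.45)&(x>.4)&(x<.7)
print("floor x",np.percentile(x[fl],[1,50,99]).round(4))
for y0 in(-.435,-.35,-.27):
    s=(c[1]>0)&(abs(y-y0)<.006)&(x>.38)&(x<.7)
    o=[]
    for xx in np.arange(.39,.68,.006):
        q=z[s&(abs(x-xx)<.003)]
        o.append((round(xx,3),round(float(q.max()),3)) if len(q) else None)
    print(y0,o)
H,S=hsv[...,0],hsv[...,1]
pur=(((H>128)|(H<5))&(S>80))&(c[1]>0)&(z>.02)&(z<.15)
for y0 in(-.303,-.400):
    s=pur&(abs(y-y0)<.012)&(x>.4)&(x<.7); print(y0,[(round(a,3),round(float(z[s&(abs(x-a)<.004)].max()),3)) for a in np.arange(.42,.66,.008) if (s&(abs(x-a)<.004)).any()])
cv2.imwrite("pics/w7.png",c[0])
E
```

```text
floor x [0.4782 0.5708 0.6787]
-0.435 [(np.float64(0.39), 0.002), (np.float64(0.396), 0.002), (np.float64(0.402), 0.002), (np.float64(0.408), 0.002), (np.float64(0.414), 0.002), (np.float64(0.42), 0.002), (np.float64(0.426), 0.001), (np.float64(0.432), 0.002), (np.float64(0.438), 0.001), (np.float64(0.444), 0.002), (np.float64(0.45), 0.087), (np.float64(0.456), 0.087), (np.float64(0.462), 0.087), (np.float64(0.468), 0.085), (np.float64(0.474), 0.077), (np.float64(0.48), 0.023), (np.float64(0.486), 0.023), (np.float64(0.492), 0.024), (np.float64(0.498), 0.023), (np.float64(0.504), 0.024), (np.float64(0.51), 0.023), (np.float64(0.516), 0.023), (np.float64(0.522), 0.024), (np.float64(0.528), 0.024), (np.float64(0.534), 0.023), (np.float64(0.54), 0.023), (np.float64(0.546), 0.023), (np.float64(0.552), 0.024), (np.float64(0.558), 0.024), (np.float64(0.564), 0.024), (np.float64(0.57), 0.023), (np.float64(0.576), 0.023), (np.float64(0.582), 0.043), (np.float64(0.588), 0.045), (np.float64(0.594), 0.023), (np.float64(0.6), 0.023), (np.float64(0.606), 0.022), (np.float64(0.612), 0.023), (np.fl
[... 3337 characters left out ...]
, 0.078), (np.float64(0.564), 0.075), (np.float64(0.572), 0.08), (np.float64(0.58), 0.078), (np.float64(0.588), 0.076), (np.float64(0.596), 0.071), (np.float64(0.604), 0.067)]
-0.4 [(np.float64(0.476), 0.069), (np.float64(0.484), 0.07), (np.float64(0.492), 0.071), (np.float64(0.5), 0.071), (np.float64(0.508), 0.07), (np.float64(0.516), 0.069), (np.float64(0.524), 0.06), (np.float64(0.532), 0.06), (np.float64(0.54), 0.06), (np.float64(0.548), 0.059), (np.float64(0.556), 0.059), (np.float64(0.564), 0.059), (np.float64(0.572), 0.07), (np.float64(0.58), 0.07), (np.float64(0.588), 0.07), (np.float64(0.596), 0.071), (np.float64(0.604), 0.07), (np.float64(0.628), 0.023), (np.float64(0.636), 0.023)]
```

View pics/w7.png

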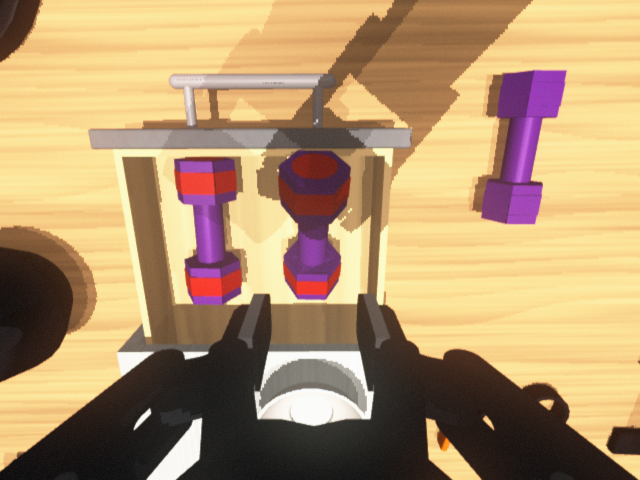

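Drawer inner front face is now at x≈0.477 (the drawer is about 8 mm further in), so my floor point was about 1 cm too far forward. The red_2 head at (315,185) rests on the front panel. I'll regrip the bar at (0.549, −0.304, 0.069) lightly, pull it +x clear of the panel and let it level.

```bash
python3 -m crank '[[-1.6,0,4,0,0,0],[-1.6,0,9,0,0,0],[-1.6,0,13,0,0,0],[-1.6,0,16,0,0,0],[-1.6,0,17.7,0,0,0],[-1.6,0,17.7,0,0,0],[-1.6,0,17.7,0,0,0]]' 0.65
python3 -m crank '[[0,0,0,0,0,0],[0,0,0,0,0,0],[0,0,0,0,0,0],[0,0,0,0,0,0],[0,0,0,0,0,0]]' 0 25
python3 -m crank '[[0,0,-0.5,0,0,0],[0,0,-1,0,0,0],[-0.8,0,-1.5,0,0,0],[-1.6,0,-1.5,0,0,0],[-2,0,-1.5,0,0,0],[-2,0,-1.5,0,0,0]]'
python3 - <<'E'
from meas import *
c=cam("wrist"); cv2.imwrite("pics/w8.png",c[0])
for b in bells(c): print(b)
E
python3 go.py .560,-.304,.034,179
```

```text
time: 28.95
eef_pos: [0.547, -0.3031, 0.0444]
tcp_rot: [0.008, 1.0, 0.001, -0.0]
contact_force: [0.0, -1.0, 1.4]
opening: 0.649
finger_force: 0.0
time: 29.45
eef_pos: [0.5481, -0.3041, 0.0466]
tcp_rot: [0.009, 1.0, -0.001, 0.002]
contact_force: [-0.9, 0.2, 6.3]
opening: 0.293
finger_force: 24.7
time: 30.05
eef_pos: [0.5673, -0.3031, 0.0588]
tcp_rot: [0.008, 1.0, 0.001, -0.0]
contact_force: [0.9, 0.3, -5.5]
opening: 0.293
finger_force: 25.3
('R', 0.5638, -0.4005, np.float64(-1.9), [0.107, 0.173], np.float64(0.069), [94, 233], 0, 10820)
('R', 0.5766, -0.2896, np.float64(0.1), [0.077, 0.176], np.float64(0.13), [316, 249], 0, 16569)
('P', 0.523, -0.133, np.float64(-1.7), [0.012, 0.035], np.float64(0.025), [632, 197], 0, 0)
.560,-.304,.034,179 [0.68, -0.11, 2.47] [0.002, -0.001, 0.001]
```

View pics/w8.png

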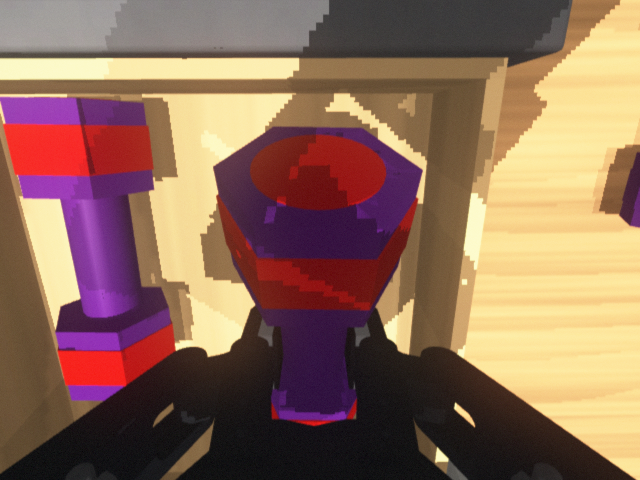

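Red_2 is held with its near head at (316,170) up and clear of the front panel. I'll level the tool partly, lower and release.

```bash
python3 -m crank '[[0,0,0,0,-0.12,0],[0,0,0,0,-0.25,0],[0,0,0.5,0,-0.3,0],[0.3,0,1,0,-0.3,0],[0.3,0,1.5,0,-0.3,0],[0.3,0,1.9,0,-0.3,0],[0.3,0,1.9,0,-0.3,0]]'
python3 -m crank '[[0,0,0,0,0,0],[0,0,0,0,0,0]]'
python3 - <<'E'
from h import *
c=cam("wrist"); cv2.imwrite("pics/w9.png",c[0])
c=cam("scene"); P=cloud(c); h=cv2.cvtColor(c[0],cv2.COLOR_BGR2HSV); H=h[...,0];x,y,z=P[...,0],P[...,1],P[...,2]
s=(((H>128)|(H<5))&(h[...,1]>80))&(abs(y+.303)<.02)&(x>.45)&(x<.66)&(z>.03)
print([(round(a,3),round(float(z[s&(abs(x-a)<.004)].max()),3)) for a in np.arange(.46,.66,.01) if (s&(abs(x-a)<.004)).any()])
E
python3 go.py .560,-.304,.036,179
```

```text
time: 30.8
eef_pos: [0.564, -0.303, 0.0396]
tcp_rot: [0.008, 0.989, -0.0, 0.149]
contact_force: [0.4, -0.5, -4.5]
opening: 0.296
finger_force: 25.3
time: 31.0
eef_pos: [0.5644, -0.3035, 0.0407]
tcp_rot: [0.008, 0.989, -0.001, 0.15]
contact_force: [-0.0, -0.1, -5.5]
opening: 0.296
finger_force: 25.3
[(np.float64(0.51), 0.088), (np.float64(0.52), 0.266), (np.float64(0.54), 0.263), (np.float64(0.55), 0.275), (np.float64(0.56), 0.174), (np.float64(0.57), 0.073), (np.float64(0.58), 0.08), (np.float64(0.59), 0.08), (np.float64(0.6), 0.08), (np.float64(0.61), 0.078), (np.float64(0.62), 0.074)]
.560,-.304,.036,179 [0.54, -0.07, 0.32] [0.001, 0.3, 0.001]
```

```bash
python3 -m crank '[[0.1,0,0.4,0,0,0],[0.2,0,0.65,0,0,0],[0.25,0,0.8,0,0,0],[0.25,0,0.8,0,0,0],[0.25,0,0.8,0,0,0]]'
python3 -m crank '[[0,0,0,0,0,0],[0,0,0,0,0,0],[0,0,0,0,0,0],[0,0,0,0,0,0]]' 0.45
python3 -m crank '[[0,0,-2,0,0,0],[0,0,-6,0,0,0],[0,0,-11,0,0.1,0],[0,0,-16,0,0.2,0],[0,0,-19,0,0.3,0],[0,0,-19,0,0.3,0],[0,0,-19,0,0.3,0]]'
python3 - <<'E'
from meas import *
c=cam("scene"); c=list(c)
for b in bells(c): print(b)
P=cloud(c); x,y,z=P[...,0],P[...,1],P[...,2]
for nm,lo,hi,a,b2 in(("front",.07,.1,.42,.5),("handle",.05,.075,.35,.43)):
    q=P[(c[1]>0)&(z>lo)&(z<hi)&(x>a)&(x<b2)&(y<-.3)&(y>-.46)]; print(nm,len(q),np.percentile(q[:,0],[1,5,50,95]).round(3))
h=cv2.cvtColor(c[0],cv2.COLOR_BGR2HSV); H=h[...,0]
s=(((H>128)|(H<5))&(h[...,1]>80))&(abs(y+.303)<.02)&(x>.45)&(x<.66)&(z>.03)
print([(round(a,3),round(float(z[s&(abs(x-a)<.004)].max()),3)) for a in np.arange(.46,.66,.01) if (s&(abs(x-a)<.004)).any()])
E
python3 go.py .36,-.35,.22,179 .36,-.35,.06,179
```

```text
time: 31.6
eef_pos: [0.564, -0.3035, 0.0322]
tcp_rot: [0.008, 0.989, -0.001, 0.15]
contact_force: [-0.5, -0.1, -3.2]
opening: 0.297
finger_force: 24.7
time: 32.0
eef_pos: [0.5643, -0.3035, 0.0325]
tcp_rot: [0.008, 0.989, -0.001, 0.15]
contact_force: [-0.4, -0.5, 0.0]
opening: 0.451
finger_force: 0.0
time: 32.7
eef_pos: [0.5083, -0.3026, 0.2143]
tcp_rot: [0.008, 1.0, 0.0, 0.001]
contact_force: [-0.6, 0.4, -1.9]
opening: 0.453
finger_force: 0.0
('G', 0.4606, 0.39, np.float64(-65.0), [0.118, 0.19], np.float64(0.051), [392, 179], 399, 0)
('P', 0.4785, -0.1127, np.float64(-1.7), [0.05, 0.133], np.float64(0.046), [271, 297], 0, 0)
('R', 0.5436, -0.3026, np.float64(-1.4), [0.056, 0.14], np.float64(0.068), [226, 371], 0, 645)
('R', 0.5416, -0.4009, np.float64(-2.2), [0.052, 0.139], np.float64(0.068), [183, 412], 0, 815)
front 1651 [0.453 0.455 0.467 0.476]
handle 459 [0.414 0.416 0.422 0.425]
[(np.float64(0.46), 0.497), (np.float64(0.47), 0.058), (np.float64(0.48), 0.068), (np.float64(0.49), 0.07), (np.float64(0.5), 0.07), (np.float64(0.51), 0.284), (np.float64(0.52), 0.428), (np.float64(0.53), 0.319), (np.float64(0.54), 0.464), (np.float64(0.55), 0.387), (np.float64(0.56), 0.06), (np.float64(0.57), 0.48), (np.float64(0.58), 0.07), (np.float64(0.59), 0.07), (np.float64(0.6), 0.071), (np.float64(0.61), 0.071)]
.36,-.35,.22,179 [14.65, -5.04, -0.77] [0.003, -0.0, 0.001]
.36,-.35,.06,179 [14.65, -5.08, 15.23] [0.003, -0.0, 0.001]
```

Red_2 is now flat beside red_1 (both tops at 0.068–0.071). Next I shut the drawer by pushing its handle with closed fingers.

```bash
python3 -m crank '[[4,-1,0,0,0,0],[9,-3,0,0,0,0],[14.6,-5,0,0,0,0],[14.6,-5,0,0,0,0],[14.6,-5,4,0,0,0],[14.6,-5,9,0,0,0],[14.6,-5,13,0,0,0],[14.6,-5,16.8,0,0,0],[14.6,-5,16.8,0,0,0],[14.6,-5,16.8,0,0,0]]' 0
python3 go.py .385,-.349,.04,179  .57,-.353,.04,179 
```

```text
time: 33.75
eef_pos: [0.3604, -0.3488, 0.0443]
tcp_rot: [0.008, 1.0, 0.002, -0.001]
contact_force: [0.9, -0.9, -0.0]
opening: -0.001
finger_force: 0.0
.385,-.349,.04,179 [-2.46, 0.02, 0.42] [0.004, -0.002, 0.001]
.57,-.353,.04,179 [-20.97, -0.07, 0.39] [0.004, -0.002, 0.001]
```

```bash
python3 -m crank '[[-1.5,0,0,0,0,0],[-3,0,0,0,0,0],[-4.2,0,0,0,0,0],[-5.4,0,0,0,0,0],[-6.6,0,0,0,0,0],[-8,0,0,0,0,0],[-9.4,0,0,0,0,0],[-10.8,0,0,0,0,0],[-12.2,0,0,0,0,0],[-13.6,0,0,0,0,0]]'
python3 -m crank '[[-1.4,0,0,0,0,0],[-2.8,0,0,0,0,0],[-4.2,0,0,0,0,0],[-5.4,0,0,0,0,0],[-6.2,0,0,0,0,0],[-6.8,0,0,0,0,0],[-6.8,0,0,0,0,0],[-6.8,0,0,0,0,0]]'
```

```text
time: 34.75
eef_pos: [0.4978, -0.3529, 0.047]
tcp_rot: [0.008, 1.0, -0.0, -0.001]
contact_force: [-5.2, -1.0, 3.3]
opening: -0.004
finger_force: 2.7
time: 35.55
eef_pos: [0.5654, -0.3529, 0.0451]
tcp_rot: [0.008, 1.0, 0.001, 0.001]
contact_force: [-0.7, 0.1, -0.0]
opening: 0.004
finger_force: 0.0
```

```bash
python3 -m crank '[[-0.4,0,0,0,0,0],[-0.8,0,0,0,0,0],[-1.1,0,0,0,0,0],[-1.4,0,0,0,0,0],[-1.4,0,0,0,0,0]]'
python3 - <<'E'
from h import *
c=cam("scene");P=cloud(c);x,y,z=P[...,0],P[...,1],P[...,2]
for nm,lo,hi,a,b2 in(("front",.07,.094,.45,.68),("handle",.05,.068,.42,.605)):
    q=P[(c[1]>0)&(z>lo)&(z<hi)&(x>a)&(x<b2)&(y<-.235)&(y>-.3)]; print(nm,len(q),np.percentile(q[:,0],[1,5,50,95]).round(3))
E
```

```text
time: 36.05
eef_pos: [0.5722, -0.3529, 0.0449]
tcp_rot: [0.007, 1.0, 0.003, -0.009]
contact_force: [-22.5, 0.9, 12.1]
opening: -0.0
finger_force: 11.3
front 41 [0.627 0.627 0.63  0.634]
handle 52 [0.586 0.587 0.593 0.599]
```

The drawer front is at x 0.627, against its stop with 22 N, so it is shut. Backing off and going behind the lid.

```bash
python3 -m crank '[[2,0,0,0,0,0],[5,0,0,0,0,0],[5,0,-4,0,0,0],[5,0,-9,0,0,0],[5,0,-14,0,0,0],[5,0,-19,0,0,0],[5,0,-24,0,0,0],[5,0,-28,0,0,0],[5,0,-28,0,0,0]]'
python3 - <<'E'
from h import *
import go
for w in[(.66,-.1,.33),(.69,.2,.33),(.66,.43,.33),(.6435,.427,.2125)]: print(w,*go.rows(*w,185.1))
c=cam("scene");P=cloud(c);x,y,z=P[...,0],P[...,1],P[...,2]
q=P[(c[1]>0)&(z>.07)&(z<.094)&(x>.5)&(x<.7)&(y<-.235)&(y>-.45)];print("front",np.percentile(q[:,0],[1,5,50,95]).round(3))
h=cv2.cvtColor(c[0],cv2.COLOR_BGR2HSV);S=h[...,1]
b=(h[...,0]>105)&(h[...,0]<128)&(S>100)&(x>.5)&(x<.75)&(y>.15)&(y<.6)&(z>.06)&(z<.3)
q=P[b];print("lid",q.min(0).round(3),q.max(0).round(3)); cv2.imwrite("pics/s10.png",c[0])
E
```

```text
time: 37.0
eef_pos: [0.5318, -0.355, 0.3353]
tcp_rot: [0.008, 1.0, -0.005, 0.007]
contact_force: [-0.3, -0.1, 1.7]
opening: 0.002
finger_force: 0.0
(0.66, -0.1, 0.33) [-12.39  25.71   0.46] [-0.01   0.013 -0.106]
(0.69, 0.2, 0.33) [-14.89  55.75   0.21] [-0.01   0.013 -0.106]
(0.66, 0.43, 0.33) [-1.151e+01  7.870e+01 -5.000e-02] [-0.01   0.013 -0.106]
(0.6435, 0.427, 0.2125) [-9.71 78.48 11.68] [-0.01   0.013 -0.106]
front [0.624 0.625 0.629 0.651]
lid [0.571 0.231 0.065] [0.605 0.483 0.253]
```

```bash
python3 -m crank '[[-3,4,0,0,0,0],[-6,8,0,0,0,0],[-9,12,0,0,0,-0.1],[-12,16,0,0,0,-0.1],[-15,20,0,0,0,-0.1],[-15,25,0,0,0,-0.1],[-15,30,0,0,0,-0.1],[-15,35,0,0,0,-0.1],[-15,40,0,0,0,-0.1],[-15,45,0,0,0,-0.1]]'
python3 -m crank '[[0,5,0,0,0,0],[0,10,0,0,0,0],[0,15,0,0,0,0],[0,20,0,0,0,0],[0,25,0,0,0,0],[0,30,0,0,0,0],[0,33,0,0,0,0],[0,33,0,0,0,0],[0,33,0,0,0,0]]'
python3 - <<'E'
import go
for w in[(.65,.427,.33),(.645,.427,.2125)]: print(w,*go.rows(*w,185.1))
from h import *; print(st()[0],st()[2]["qpos"].round(2))
E
```

```text
time: 38.05
eef_pos: [0.6859, 0.0968, 0.3234]
tcp_rot: [-0.042, 0.999, 0.001, -0.001]
contact_force: [0.4, 1.0, -0.3]
opening: -0.001
finger_force: 0.0
time: 38.95
eef_pos: [0.6584, 0.4238, 0.3237]
tcp_rot: [-0.042, 0.999, 0.0, -0.001]
contact_force: [-0.4, -0.3, 0.4]
opening: 0.002
finger_force: 0.0
(0.65, 0.427, 0.33) [ 0.81  0.39 -0.63] [ 0.    -0.003 -0.004]
(0.645, 0.427, 0.2125) [ 1.28  0.43 11.12] [ 0.    -0.003 -0.004]
[0.65837858 0.42382587 0.32365588] [ 0.44  0.49  1.15  0.    1.51 -1.21]
```

```bash
python3 -m crank '[[0,0.4,4,0,0,0],[0,0.4,8,0,0,0],[0,0.4,11,0,0,0],[0,0.4,11,0,0,0],[2,0.4,11,0,0,0],[4,0.4,11,0,0,0],[5.7,0.4,11,0,0,0],[7.5,0.4,11.1,0,0,0],[9.7,0.4,11.3,0,0,0],[9.7,0.4,11.3,0,0,0]]'
python3 - <<'E'
from h import *; p=st()[0]; a=np.radians(5.1); d=p[:2]-[.493,.354]; print("case",d@[np.cos(a),np.sin(a)],d@[-np.sin(a),np.cos(a)],p[2])
E
```

```text
time: 39.95
eef_pos: [0.5614, 0.4188, 0.216]
tcp_rot: [-0.041, 0.999, 0.001, 0.001]
contact_force: [0.0, -1.1, 0.7]
opening: -0.004
finger_force: 0.0
case 0.07384868251872564 0.058475751275301954 0.215967010006964
```

```bash
python3 -m crank '[[1.9,0,1,0,0,0],[3.8,0,2,0,0,0],[5.5,0,3.1,0,0,0],[7.2,0,4.2,0,0,0],[8.6,0,5.7,0,0,0],[10,0,7.2,0,0,0],[11,0,9,0,0,0],[11.9,0,10.7,0,0,0],[11.9,0,10.7,0,0,0]]'
python3 - <<'E'
from h import *; c=cam("scene"); cv2.imwrite("pics/s11.png",cv2.resize(c[0][60:300,220:560],None,fx=2,fy=2))
p=st()[0]; a=np.radians(5.1); d=p[:2]-[.493,.354]; print("case",d@[np.cos(a),np.sin(a)],d@[-np.sin(a),np.cos(a)],p[2])
E
```

```text
time: 40.85
eef_pos: [0.4428, 0.4085, 0.105]
tcp_rot: [-0.041, 0.999, -0.0, -0.001]
contact_force: [-0.1, -0.4, -0.9]
opening: -0.005
finger_force: 0.0
case -0.043942808269952005 0.059249652553472136 0.10649918316886002
```

View pics/s11.png

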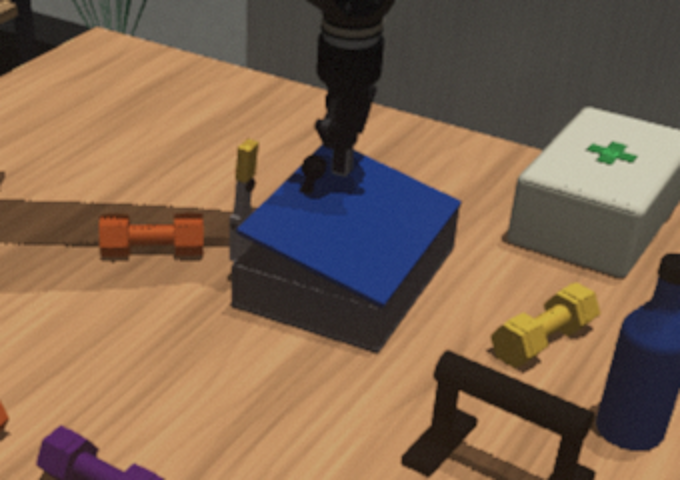

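The lid is about 15° open at (350,220) and the clamp is still up at (247,160). Pressing the lid fully shut.

```bash
python3 -m crank '[[0.5,0,1.2,0,0,0],[0.8,0,2.2,0,0,0],[1,0,3,0,0,0],[1,0,3.5,0,0,0],[1,0,3.9,0,0,0],[1,0,4.2,0,0,0],[1,0,4.2,0,0,0]]'
python3 - <<'E'
from h import *
c=cam("scene");P=cloud(c);x,y,z=P[...,0],P[...,1],P[...,2]
h=cv2.cvtColor(c[0],cv2.COLOR_BGR2HSV)
b=(c[1]>0)&(h[...,0]>105)&(h[...,0]<128)&(h[...,1]>100)&(x>.37)&(x<.62)&(y>.2)&(y<.5)&(z>.03)&(z<.3)
q=P[b];mn=q.mean(0);w=np.linalg.svd(q-mn,full_matrices=False)[2][2];print(len(q),mn.round(4),w.round(4),np.percentile(q[:,2],[2,50,98]).round(4))
E
```

```text
time: 41.6
eef_pos: [0.4329, 0.4087, 0.0702]
tcp_rot: [-0.042, 0.999, -0.001, -0.002]
contact_force: [-12.6, -9.5, 29.2]
opening: -0.006
finger_force: 14.3
4116 [0.5008 0.3359 0.0683] [-2.8e-03  4.0e-04  1.0e+00] [0.0652 0.0683 0.0715]
```

Lid measures flat at z≈0.069, so it is shut. Now moving over to the clamp's outer side.

```bash
python3 -m crank '[[0,0,-4,0,0,0],[0,0,-9,0,0,0],[0,0,-14,0,0,0],[0,0,-19,0,0,0],[0,0,-22,0,0,0],[4,-4,-22,0,0,0],[8,-8,-22,0,0,0],[11,-12,-22,0,0,0],[11,-12,-22,0,0,0],[11,-12,-22,0,0,0]]'
python3 - <<'E'
from h import *; import go
p=st()[0]; a=np.radians(5.1); d=p[:2]-[.493,.354]; print("case",d@[np.cos(a),np.sin(a)],d@[-np.sin(a),np.cos(a)],p[2])
c,s=np.cos(a),np.sin(a)
for X,Y,Z in((-.165,-.06,.157),):
    print(go.rows(.493+X*c-Y*s,.354+X*s+Y*c,Z,185.1))
ca=cam("wrist");cv2.imwrite("pics/w12.png",ca[0])
P=cloud(ca);h=cv2.cvtColor(ca[0],cv2.COLOR_BGR2HSV);x,y,z=P[...,0],P[...,1],P[...,2]
m=(h[...,0]>18)&(h[...,0]<35)&(h[...,1]>120)&(x>.3)&(x<.45)&(y>.2)&(y<.35)&(z>.1)&(z<.25)
q=P[m]; D=q[:,:2]-[.493,.354]; print(len(q),"sleeve case x",np.percentile(D@[c,s],[3,50,97]).round(4),"y",np.percentile(D@[-s,c],[3,50,97]).round(4),"z",np.percentile(q[:,2],[3,97]).round(3))
E
```

```text
time: 42.65
eef_pos: [0.3328, 0.2787, 0.2843]
tcp_rot: [-0.041, 0.999, 0.001, 0.0]
contact_force: [1.0, 1.0, -0.3]
opening: 0.001
finger_force: 0.0
case -0.1662154887598222 -0.0607609644842417 0.28425744970693884
(array([-0.11,  0.05, 12.73]), array([ 0.002,  0.001, -0.007]))
516 sleeve case x [-0.1238 -0.1222 -0.1204] y [-0.0737 -0.0626 -0.0511] z [0.145 0.173]
```

```bash
python3 -m crank '[[0,0,4,0,0,0],[0,0,8,0,0,0],[0,0,11,0,0,0],[0,0,12.7,0,0,0],[0,0,12.7,0,0,0],[-1.5,0,12.7,0,0,0],[-3,0,12.7,0,0,0],[-4,0,12.7,0,0,0],[-5,0,12.8,0,0,0],[-5,0,12.8,0,0,0]]'
python3 -m crank '[[-1,0,0.2,0,0,0],[-2,0,0.5,0,0,0],[-3,0,1,0,0,0],[-3.9,0,1.5,0,0,0],[-4.7,0,2.2,0,0,0],[-5.5,0,2.9,0,0,0],[-6.1,0,3.8,0,0,0],[-6.7,0,4.6,0,0,0],[-6.7,0,4.6,0,0,0]]'
python3 - <<'E'
from h import *
p=st()[0]; a=np.radians(5.1); d=p[:2]-[.493,.354]; print("case",d@[np.cos(a),np.sin(a)],d@[-np.sin(a),np.cos(a)],p[2])
c=cam("scene"); cv2.imwrite("pics/s13.png",cv2.resize(c[0][60:300,220:560],None,fx=2,fy=2))
E
```

```text
time: 43.7
eef_pos: [0.385, 0.2844, 0.1568]
tcp_rot: [-0.041, 0.999, 0.001, 0.001]
contact_force: [0.3, -0.4, 0.5]
opening: 0.001
finger_force: 0.0
time: 44.6
eef_pos: [0.4505, 0.2894, 0.1087]
tcp_rot: [-0.041, 0.999, 0.0, -0.001]
contact_force: [0.3, 0.3, 1.2]
opening: 0.003
finger_force: 0.0
case -0.0480431019511151 -0.06059788143210826 0.10873374239532664
```

View pics/s13.png

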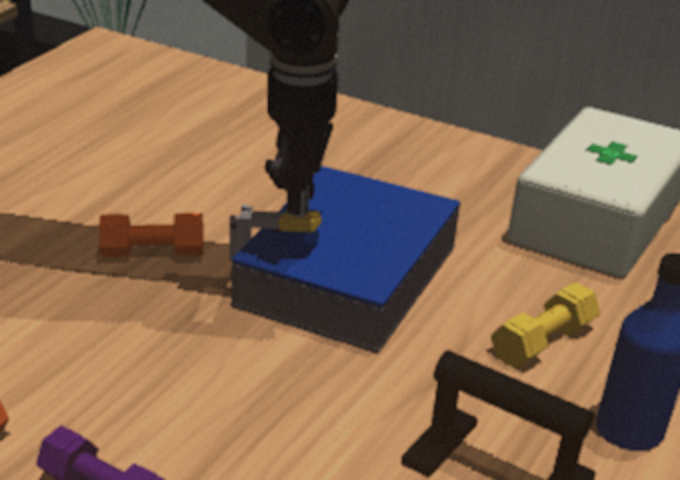

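The lid is flat and the clamp is nearly down at (300,220). Pressing the last bit, then backing off and checking.

```bash
python3 -m crank '[[-0.3,0,0.8,0,0,0],[-0.5,0,1.4,0,0,0],[-0.5,0,1.9,0,0,0],[-0.5,0,2.2,0,0,0],[-0.5,0,2.4,0,0,0],[-0.5,0,2.4,0,0,0]]'
python3 -m crank '[[0,0,0.2,0,0,0],[0,0,0.2,0,0,0]]'
python3 -m crank '[[0,0,-4,0,0,0],[0,0,-9,0,0,0],[0,0,-14,0,0,0],[0,0,-19,0,0,0],[5,-5,-19,0,0,0],[5,-10,-19,0,0,0],[5,-15,-19,0,0,0],[5,-15,-19,0,0,0],[5,-15,-19,0,0,0]]'
python3 - <<'E'
from meas import *
cs=cam("scene"); cv2.imwrite("pics/s14.png",cs[0]); ct=cam("top"); cv2.imwrite("pics/t14.png",ct[0]); cw=cam("wrist")
a=np.radians(5.1);C,S=np.cos(a),np.sin(a)
for n,c in(("s",cs),("w",cw),("t",ct)):
    P=cloud(c);x,y,z=P[...,0],P[...,1],P[...,2];h=cv2.cvtColor(c[0],cv2.COLOR_BGR2HSV);ok=c[1]>0
    b=ok&(h[...,0]>105)&(h[...,0]<128)&(h[...,1]>100)&(x>.37)&(x<.62)&(y>.2)&(y<.5)&(z>.03)&(z<.3)
    if b.sum()>50: print(n,"lid z",np.percentile(z[b],[2,50,98]).round(4))
    m=ok&(h[...,0]>18)&(h[...,0]<35)&(h[...,1]>120)&(x>.37)&(x<.52)&(y>.2)&(y<.38)&(z>.06)&(z<.25)
    if m.sum()>20: 
        q=P[m];D=q[:,:2]-[.493,.354]; X=D@[C,S]; f=np.polyfit(X,q[:,2],1); print(n,"sleeve x",np.percentile(X,[2,98]).round(3),"z",np.percentile(q[:,2],[5,50,95]).round(4),"slope",f.round(3))
    q=P[ok&(z>.07)&(z<.09)&(x>.5)&(x<.66)&(y<-.235)&(y>-.46)];print(n,"front",np.percentile(q[:,0],[5,50]).round(3) if len(q) else 0)
print(bells(cs))
E
```

```text
time: 45.25
eef_pos: [0.4555, 0.2902, 0.0879]
tcp_rot: [-0.042, 0.999, 0.0, -0.0]
contact_force: [-3.0, -2.6, 8.3]
opening: -0.004
finger_force: 4.2
time: 45.45
eef_pos: [0.4556, 0.2902, 0.0876]
tcp_rot: [-0.042, 0.999, 0.0, -0.001]
contact_force: [-7.1, -3.5, 16.7]
opening: 0.001
finger_force: 8.6
time: 46.35
eef_pos: [0.4178, 0.1345, 0.274]
tcp_rot: [-0.04, 0.999, 0.001, 0.0]
contact_force: [0.2, -0.3, 0.4]
opening: -0.004
finger_force: 0.0
s lid z [0.0651 0.0684 0.0716]
s sleeve x [-0.061 -0.017] z [0.077  0.0863 0.0901] slope [0.019 0.086]
s front [0.625 0.629]
w lid z [0.0689 0.0705 0.0721]
w sleeve x [-0.062 -0.021] z [0.086  0.0897 0.091 ] slope [0.013 0.09 ]
w front 0
t lid z [0.0629 0.07   0.0769]
t sleeve x [-0.059 -0.021] z [0.0842 0.0894 0.0937] slope [-0.063  0.087]
t front [0.625 0.632]
[('P', 0.4785, -0.112, np.float64(-1.7), [0.052, 0.134], np.float64(0.046), [271, 297], 0, 0)]
```

View pics/s14.png

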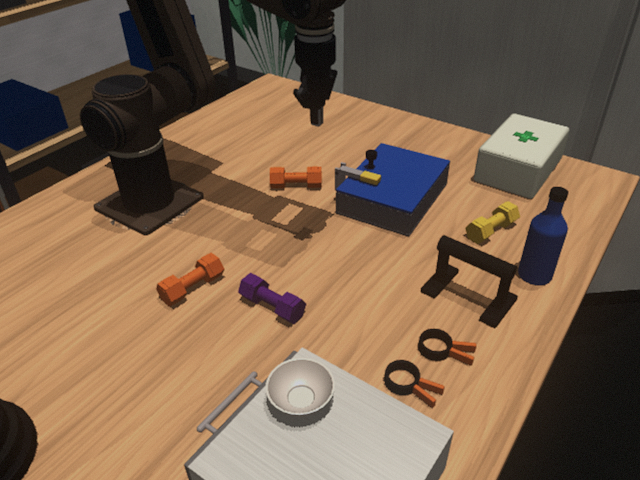

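The final view shows the drawer shut at (230,400), the lid flat with the clamp down on it at (360,175), and the plain dumbbell, collars, push-up handle and dish where they were. Handing in.

```bash
python3 -c "
from plant import ctrl
print(ctrl.sign_off())"
```

```text
the job is handed in; nothing more can be done
None
```

The job is handed in at about 46 s on the robot's clock: both green dumbbells are flat in the case with the lid shut and then clamped, both red ones are flat in the shut drawer (red_2 first landed tilted on its front panel and was re-laid), and everything else was left where it was; no verdict came back.

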